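# Close the service cover of a repaired fan heater

### The job

The white fan heater lying on its back has been repaired but its service opening is still open. Pick up the loose grey cover by its grip rib, angle its tongue into the groove of the aluminium rail and push it fully home, then lower the cover until it lies flat and the orange catch has snapped over its free edge. The thin plastic breaks when forced, so feel your way in gently, and do not disturb the screwdriver, the little motor and the screw tin.

Things in the scene. Friction and masses are not known exactly. Their poses are not given: they have to be found in the camera images.
- housing: White fan heater lying on its back, 250 x 190 mm, 68 mm high to its deck; it does not move. Origin: centre of its underside on the table, z up. Its service opening faces up: at the -x end the aluminium rail, whose groove opens towards +x; at the +x end the orange catch. Side walls 128 mm apart (y), tops 68 mm up. All axes of the closed cover are parallel to these.
- groove (a point): Bottom of the rail's groove, at shelf level, x -85, y 0, z 62 mm in the housing, IF the rail stood at the front end of its slotted screw holes. Really the whole rail is clamped somewhere from 0 to 8 mm further back (towards -x); this reading does not show it: find the bottom by feel. It does not shift in use. Axes as the housing. Rail 126 mm long (y), its top 9.5 mm above this point.
- bead (a point): Top of the rail's locking bead (along y, 3 mm wide, 2 mm high): x -66.5, z 64 mm in the housing with the rail at the front of its slots; it lies 0 to 8 mm further back with the rail. The bead stands on the rail's flat shelf, 62 mm up, which begins 8.5 mm in front of (+x of) the bead and runs back to the groove's bottom, 18.5 mm behind the bead. Axes as the housing.
- lip (a point): Front lower edge of the rail's upper lip, mid-length: x -78, z 68.5 mm in the housing with the rail at the front of its slots, 0 to 8 mm further back with the rail. The lip (3 mm thick) covers the last 7 mm of the shelf, leaving a groove 6.5 mm high and 7 mm deep that opens towards +x. Between bead and lip lie 10 mm of open shelf. Axes as the housing.
- seat (a point): Middle of the seat for the cover's free edge: x 74, y 0, z 62 mm in the housing; the seat spans x 66 to 82 mm. The underside of the closed cover lies level, 62 mm above the housing's origin, on this seat and on the rail's shelf. Axes as the housing.
- cover_grip (a point): Where to grip the grey cover (0.15 to 0.31 kg, lying rib up on the table): middle of its grip rib, 30 mm above the cover's underside. Rib 12 mm thick (y), 50 mm long (x), from 6 to 42 mm above the underside. Plate 6 mm thick, 120 mm wide (y), free edge at x +75 mm from here. Axes: x from tongue to free edge, z up when flat. It breaks when pressed on the heater with over 35 N.
- tongue_tip (a point): Underside of the tip of the cover's tongue, mid-width: 89 mm to -x of and 30 mm below cover_grip. Tongue 16 mm long, 3.5 mm thick, 110 mm wide, nose round, underside level with the plate's. It goes fully home at any tilt up to 0.3 rad. Behind it a channel in the underside, 5 mm wide, 2.6 mm deep, drops over the bead if the tongue is home (play 1 mm either way).
- free_edge (a point): Top of the middle of the cover's free edge: x +75 mm from cover_grip, 6 mm above the cover's underside. Axes as the cover.
- catch (a joint): Orange spring catch, 34 mm wide, 19 mm high. 0 = forward (closed); grows to at most 0.014 m as it is pushed back along the housing's +x. Spring: 2 N at 0, 5 N at 14 mm. The cover's free edge, coming down, pushes its sloping front back (5 to 12 N down on the edge), and it springs forward over the plate just before that is flat; go slowly there and stop pressing at the click.
- catch_nose (a point): Lower front edge of the catch's nose, mid-width: closed, at x 69, z 68.8 mm in the housing, 0.8 mm above the top of the closed plate. Its front is upright for 1.5 mm, then leans back 10.5 mm over 18 mm of height. It overlaps the closed cover by 2 to 10 mm. Axes as the housing.
- screwdriver: Bystander: red-handled screwdriver lying beside the work. Leave it alone.
- motor: Bystander: small steel motor, 36 mm across, 46 mm high, standing on its end, origin under it. Leave it alone.
- screw_tin: Bystander: small round steel tin, 68 mm across, 45 mm high, origin under it. Leave it alone.
Things that resemble listed ones, but are neither listed nor needed, are in the scene too. Several things look just like the part that bears cover_grip: the one meant starts nearest to the robot's base.

How it is judged:
On the way:
1. the tongue is in the groove under the upper lip while the cover is still angled (free edge raised at least 0.08 rad) (x of tongue_tip in the frame of housing below -0.084 m and z of tongue_tip in the frame of housing between 0.059 and 0.066 m and angle between cover_grip's own z axis and vertical above 0.08 rad and z of free_edge in the frame of housing above 0.075 m), for 0.1 s.
At the end, for the whole second after the job is handed in: The cover lies flat (tilt under 0.018 rad), tongue home in the groove with the bead in its channel (tongue underside within 1.2 mm of the shelf), free edge within 1.2 mm of its seat under the closed catch (joint under 1.5 mm); at rest and let go (angle between cover_grip's own z axis and vertical below 0.018 rad and angle between the x axis of cover_grip and the x axis of housing, either way round below 0.05 rad and x of tongue_tip in the frame of housing below -0.083 m and z of tongue_tip in the frame of housing between 0.06 and 0.0632 m and z of free_edge in the frame of housing below 0.0692 m and value of joint catch below 0.0015 m and linear speed of cover below 0.01 m/s); the robot touches nothing.
It fails at once if the cover is forced against the heater, rail or catch with more than 35 N (contact force between cover and housing above 35 N).
It fails at once if the screwdriver is moved more than 25 mm (distance of screwdriver from where it was at the start of the episode above 0.025 m).
It fails at once if the motor is moved more than 25 mm (distance of motor from where it was at the start of the episode above 0.025 m).
It fails at once if the screw tin is moved more than 25 mm (distance of screw_tin from where it was at the start of the episode above 0.025 m).
It also fails if it takes over 72 s, if anything falls off the work surface, if the arm or the gripper's body presses on something with over 40 N, if the wrist force passes 120 N, or if a joint passes its speed limit or range.

### The arm

A 6-joint arm with a two-finger parallel gripper is mounted at the origin on the work surface. World frame = base frame: x ahead of the robot, y to its left, z up, the work surface at z = 0. Lengths are in m, angles in rad, forces in N, time in s.
With the tool pointing down it reaches from about 0.275 to 0.775 m from the base axis. Payload 14.6 kg.
Tool frame: the origin (TCP) lies between the finger pads; the fingertips stand 25 mm ahead of it and the grasp point (between the pads) lies 6 mm ahead of it; y points along the fingers, x is the direction in which the jaws open and shut, and the axes are right-handed (so a half turn about y gives the same grasp; the last joint's range is limited). The gripper opens to 85 mm and grips with 20 to 120 N. Pads are 22 mm wide; open, the fingers measure 114 mm over their backs; the gripper's body (76 mm by 85 mm) begins 54 mm behind the grasp point. The pads swing forward as they close: fully open they stand 13 mm farther back than shut.
Start: joints at [-1.498, 0.263, -0.048, 1.259, 0, 1.415], TCP at [0.119, -0.511, 0.256] pointing down, gripper open.
Joint ranges: [-2.65, 2.65], [-0.89, 1.7], [-1.18, 1.37], [-2.13, 2.11], [-1.35, 1.29], [-3.14, 3.14]. Speed limits (rad/s): [1.89, 1.89, 2.57, 2.79, 3.14, 3.14].

### API

Orientations are given as a unit quaternion [w, x, y, z].
In Python, from plant import get_obs, snapshot, get_calibration, job gives the robot as it stands. The module is installed in compiled form; this text tells all that it offers.
- The arm moves only by the tool send_rows, never from a script. Its argument "series" is a list of rows, each an object with "travel": the shift along the world's x, y, z in mm, a list of three; "twist": the turn about the world's z in degrees; "hand": the finger opening in mm, from 0 to 85.4. A call has 1 to 20 rows; each row shifts and turns the commanded pose from where the row before left it; what a row does not reach is not made up. A row lasts 1/10 s, in which the tool goes at most 50 mm and 8.59 degrees, less where a joint would pass 70% of its speed; a pose out of reach is approached as far as the arm can. A call with a gripper value outside its range is refused whole. The fingers move at their own pace and stop on an object; the grip force is fixed at half the most. Time passes only in rows, so rows that do not move let the fingers close. It gives the time, the measured TCP pose, the force and the opening at its end, in the units of the state.
- get_obs(): the state, without advancing time (a new reading comes with each control period).
- snapshot(name): name is "scene" or "top" or "wrist"; returns (picture, depth): 400x640x3 uint8, red, green, blue; 400x640 float32, m along the optical axis (not along the pixel's ray), 0 where there is no reading.
- get_calibration(name): a dict with "fx", "fy", "cx", "cy" (pixels), "xyz" and "rotation" of the camera in the world. Camera axes: x right, y down, z forward; pixel columns grow to the right and rows downward; lengths in m; the calibration is good to about 2 mm. A picture is of the moment at which its call begins: read the wrist's pose just before it. get_calibration takes no time and is no camera call; for the wrist camera it gives the pose at the moment of the call.
- job.finish_job(): hands the job in, once; it reports no verdict.
The state is a dict: "clock": time; "joint_positions": joint angles; "joint_velocities": joint speeds; "tau": joint torques, N m; "ee_pos": TCP position; "eef_rot": TCP orientation; "ft_force": force on the tool from outside, world axes, zero at the start; "moment": the same for the moment, N m; "width": finger opening in m.
Only numpy, scipy, OpenCV 4.12 (cv2) and the standard library are available. Lean on these libraries where they do the work, as an engineer would, in place of code of your own. Each camera call takes 0.05 s, during which the arm holds its last target.

## Working session

There is one attempt and no reset: what is moved stays moved. The work goes in short steps, Python scripts to look and compute and a tool call to move; the robot and the scene stay as the last step left them, time stands still between calls to the robot, and variables do not carry over. Pictures are saved under pics/ and viewed, and the job is handed in when it is done.

Besides the shell and the picture viewer there is one more tool, called after "Call:" as name([rows], argument=value, ...), one row to a line, values as JSON. send_rows: Moves the arm, as the interface text tells. Its arguments: {"type":"object","properties":{"series":{"type":"array","items":{"type":"object","properties":{"travel":{"type":"array","items":{"type":"number"}},"twist":{"type":"number"},"hand":{"type":"number"}}}}},"required":["series"]}

```bash
mkdir -p pics
cat > h.py <<'E'
import numpy as np,cv2
from plant import get_obs,snapshot,get_calibration,job
def snap(n,f):
    c=get_calibration(n);p,d=snapshot(n);cv2.imwrite(f'pics/{f}.png',p[:,:,::-1]);np.savez(f'pics/{f}.npz',p=p,d=d,**{k:np.array(v) for k,v in c.items()});return p,d,c
def load(f): return dict(np.load(f'pics/{f}.npz'))
def rot(c):
    R=np.array(c['rotation'],float)
    if R.shape==(3,3): return R
    from scipy.spatial.transform import Rotation as Q
    R=R.ravel();return Q.from_quat([R[1],R[2],R[3],R[0]]).as_matrix()
def ray(c,u,v):
    return rot(c)@np.array([(u-c['cx'])/c['fx'],(v-c['cy'])/c['fy'],1.])
def plane(c,u,v,z):
    o=np.array(c['xyz']);r=ray(c,u,v);return o+r*(z-o[2])/r[2]
def cloud(c,d):
    v,u=np.mgrid[0:400,0:640];P=np.stack([(u-c['cx'])/c['fx']*d,(v-c['cy'])/c['fy']*d,d],-1)
    return P@rot(c).T+np.array(c['xyz'])
E
python3 - <<'E'
from h import *
o=get_obs();print(o)
for n in('scene','top','wrist'):
    p,d,c=snap(n,n+'0');print(n,c,(d>0).mean())
E
```

```text
{'clock': 0.0, 'joint_positions': array([-1.49830018e+00,  2.63511660e-01, -4.89341982e-02,  1.25941144e+00,
       -2.91580462e-05,  1.41549150e+00]), 'joint_velocities': array([-0.00047957, -0.00094965, -0.00080463, -0.00121103,  0.00035959,
        0.00079292]), 'tau': array([-6.95610324e-04, -6.37615442e+01,  3.84564042e+01,  1.36732048e-02,
       -2.62043341e-04,  4.89827997e-06]), 'ee_pos': array([ 0.11853014, -0.51118357,  0.25583193]), 'eef_rot': array([ 0.5538563 , -0.55331827,  0.44019454, -0.4396713 ]), 'ft_force': array([ 0.20669378, -0.34483565,  0.14335963]), 'moment': array([ 0.00154339, -0.02394221, -0.01515588]), 'width': 0.08522204882181975}
scene {'fx': 388.2545595842549, 'fy': 388.2545595842549, 'cx': 316.59150543799194, 'cy': 200.37095626106282, 'xyz': array([ 1.30170828, -0.38489849,  0.70447456]), 'rotation': array([-0.37438164,  0.77801063,  0.45579568, -0.21630568])} 0.99055859375
top {'fx': 420.43724864562046, 'fy': 420.43724864562046, 'cx': 322.6855687391531, 'cy': 201.01456788666425, 'xyz': array([0.37719682, 0.01686171, 1.30444993]), 'rotation': array([ 0.07406132, -0.69417514,  0.71206787, -0.07480075])} 0.9958828125
wrist {'fx': 304.77335439993226, 'fy': 304.77335439993226, 'cx': 313.9852520305176, 'cy': 202.36423580656435, 'xyz': array([ 0.18205734, -0.4948586 ,  0.37443842]), 'rotation': array([ 0.10239466,  0.77627759, -0.61661458, -0.08182238])} 0.99605078125
```

View pics/scene0.png

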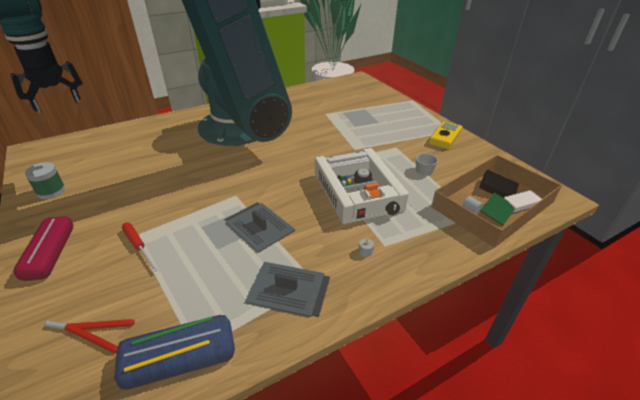

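View pics/top0.png

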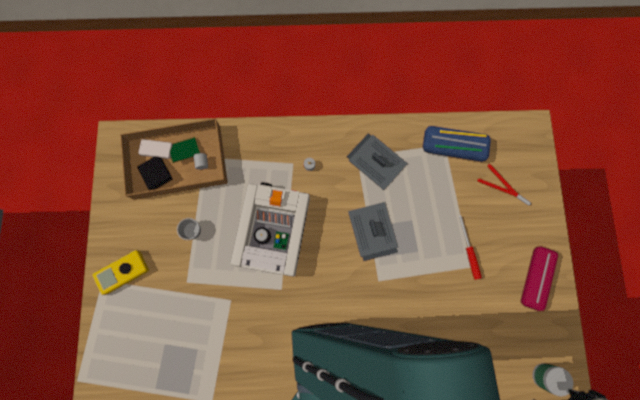

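View pics/wrist0.png

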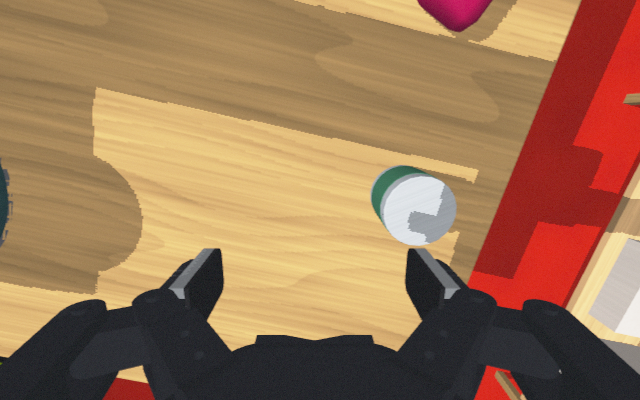

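Run:
```python
from h import *
c=load('top0');p=c['p'];d=c['d'];P=cloud(c,d)
for n,(x,y,w,h) in dict(cov=(335,195,80,75),hou=(225,175,90,105)).items():
    cv2.imwrite(f'pics/z_{n}.png',cv2.resize(p[y:y+h,x:x+w,::-1],None,fx=5.5,fy=5.5,interpolation=cv2.INTER_CUBIC))
s=load('scene0')['p'][120:300,200:440,::-1]
cv2.imwrite('pics/z_s.png',cv2.resize(s,None,fx=3.3,fy=3.3,interpolation=cv2.INTER_CUBIC))
# z map around cover
print((P[205:262:3,345:402:3,2]*1000).astype(int))
Z=P[185:280:4,228:310:4,2]*1000
print(Z.astype(int))
```

```text
[[-4  0  3  0  0 -2 -3  0  3  1  0  7  3  3  0  4  1  0  2]
 [-1  0 -3 -3  0  1  7  0  3  6  1  9  5  5 -5 -4  0  4 -1]
 [-4  5  4  6  3  6  3  6  4  2 11  3  2  0  0 -7 -1 -2 -1]
 [ 4  1  9  6  0  6  0 10  4  5  8  6  5  2  8  0  1  0 -2]
 [ 0  0  1  5  0  3  4  4  3  7  6  6  8  4  3  2 -4 -1 -4]
 [-2  4 -1  6  7  2  4  8  4 39  3  5  2  8  8 -3 -1  5 -5]
 [-5  0  4  6  8  4  6  0 12 39  0  6  8  6  9  4  0  0  7]
 [-8  4  0  4  5  3  8  2  4 38 36  3  1  7  8  6 -1  1 -5]
 [-3  0  1  5 10  7  4  6  5 37 41  5  2  6  5  0 -3 -3 -1]
 [-3  0 -3  5 -1  7  5  4  6 23 44 -1  8  8  4  5  1  3 -1]
 [ 0  1  0  6  2  5  5  5  4  8 41  7  8  7  6  5  4  2 -1]
 [-3  0  0 -1  5  7  0  4  4  5  6  6  1  2  2  6  4  0  0]
 [-2  0 -4 -1 10  5 11  5  5  5  3  3  5  7  3  0  5  0 -7]
 [-1  2 -4 -5  4  0  4 10  5  6  0  2  5  3  5  8  4  6  1]
 [-4  0 -1 -6  0  7  5  7  4  4  3  1  8  4  1  1  6  3 -4]
 [ 3  1 -2  3 -1  4  7  3  6  5  6  7  4  3  4  0  1  0  0]
 [-1  0  2  0  0  0  8  2  3  3  5  2  8  0  4 -1  0  2 -3]
 [ 1 -3 -1 -3  0  6  7  2  4  5 -1  1  4  2  3 -1 -5 -2  0]
 [-4 -4  0  0  0 -2 
[... 1981 characters left out ...]
2
    62   65   66   64    3   -1    1]
 [  -6   67   69   72   71   71   69   70   70   64   70   56   62   66
    57   65   64   65    1   -2    0]
 [   0   66   68   63   58   62   62   70   65   71   71   72   69   66
    71   65   67   62   -2   -2   -2]
 [   0   65   71   62   59   61   61   58   58   62   58   62   59   73
    68   68   70   30    0    0   -1]
 [   0    3    0    1    3    4   51   52   56   62   60   62   62   58
    61   68   64    7    3   -5   -3]
 [   0    0    2    1   -1    0   -2    0   -1   -1   -4   -1   56   58
    65   66   69   -1   -5   -3   -4]
 [   0    0    0   -3    0    2 1304    0    0   -3    1   -5    2   -4
     2   -1    1   -3   -2   -2    0]]
```

View pics/z_cov.png

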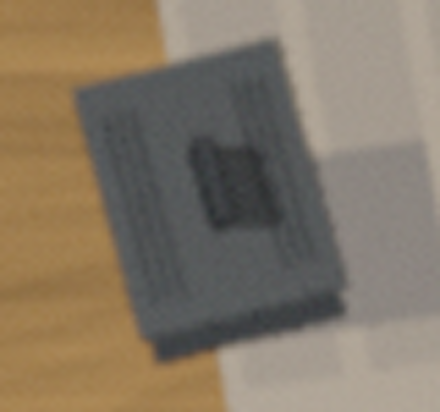

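View pics/z_hou.png

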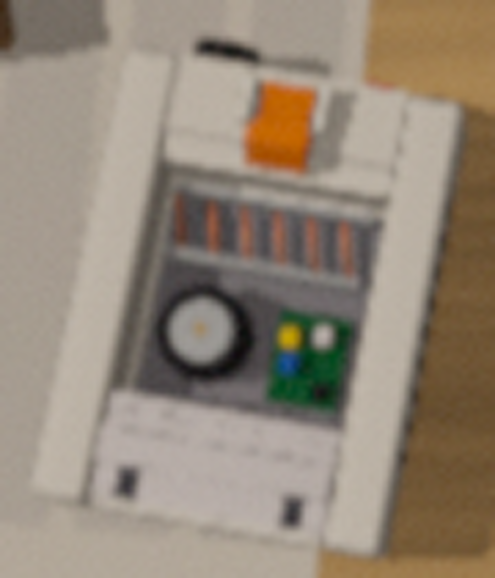

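View pics/z_s.png

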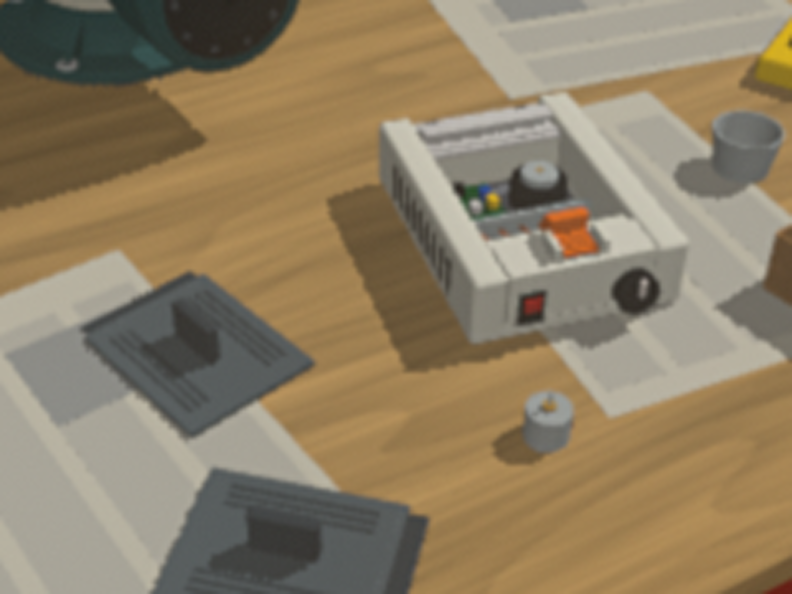

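Run:
```python
from h import *
from scipy.spatial.transform import Rotation as Q
o=get_obs();q=o['eef_rot'];print('tool axes\n',Q.from_quat([q[1],q[2],q[3],q[0]]).as_matrix().round(3))
c=load('top0');p=c['p'].astype(int);d=c['d'];P=cloud(c,d)
def rect(m,z):
    k,_=cv2.findContours(m.astype(np.uint8),0,2);k=max(k,key=cv2.contourArea)
    W=np.array([plane(c,u,v,z)[:2] for u,v in k[:,0]],np.float32)*1000
    r=cv2.minAreaRect(W);print('rect',np.round(r[0],1),np.round(r[1],1),round(r[2],1));print(cv2.boxPoints(r).round(1).tolist());return r
hsv=cv2.cvtColor(c['p'],cv2.COLOR_RGB2HSV)
print('cov pix',p[240,365],'tongue',p[256,380],'paper',p[240,405])
m=np.zeros((400,640),bool);sub=np.s_[195:270,335:412]
g=(p[...,2]>p[...,0]+3)&(p.max(-1)<115);m[sub]=g[sub];print('cover');rect(m,.006)
m[:]=0;g=(P[...,2]>.02)&(P[...,2]<.06);m[sub]=g[sub];print('rib');rect(m,.042)
q=P[m];print(np.median(q,0))
m[:]=0;sub=np.s_[175:285,225:315];g=(P[...,2]>.05)&(P[...,2]<.1);m[sub]=g[sub];m=cv2.morphologyEx(m.astype(np.uint8),cv2.MORPH_OPEN,np.ones((3,3)));print('housing');rect(m,.068)
```

```text
tool axes
 [[ 0.226 -0.     0.974]
 [-0.974  0.001  0.226]
 [-0.001 -1.     0.   ]]
cov pix [78 82 82] tongue [93 91 86] paper [139 132 126]
cover
rect [ 555.2 -143.5] [155.5 112.3] 13.5
[[466.3999938964844, -107.0999984741211], [492.70001220703125, -216.1999969482422], [643.9000244140625, -179.8000030517578], [617.5999755859375, -70.69999694824219]]
rib
rect [ 559.8 -138.4] [50.8 14.6] 13.0
[[533.4000244140625, -137.0], [536.7000122070312, -151.1999969482422], [586.2000122070312, -139.89999389648438], [582.9000244140625, -125.5999984741211]]
[ 0.55968175 -0.1393772   0.03930921]
housing
rect [564.7 169.4] [190.2 255.8] 78.5
[[420.29998779296875, 101.80000305175781], [671.0, 50.599998474121094], [709.0999755859375, 237.0], [458.3999938964844, 288.20001220703125]]
```

Call:
send_rows([
  {"travel": [22, 18.5, 0], "hand": 60},
  {"travel": [22, 18.5, 0], "hand": 60},
  {"travel": [22, 18.5, 0], "hand": 60},
  {"travel": [22, 18.5, 0], "hand": 60},
  {"travel": [22, 18.5, 0], "hand": 60},
  {"travel": [22, 18.5, 0], "hand": 60},
  {"travel": [22, 18.5, 0], "hand": 60},
  {"travel": [22, 18.5, 0], "hand": 60},
  {"travel": [22, 18.5, 0], "hand": 60},
  {"travel": [22, 18.5, 0], "hand": 60},
  {"travel": [22, 18.5, 0], "hand": 60},
  {"travel": [22, 18.5, 0], "hand": 60},
  {"travel": [22, 18.5, 0], "hand": 60},
  {"travel": [22, 18.5, 0], "hand": 60},
  {"travel": [22, 18.5, 0], "hand": 60},
  {"travel": [22, 18.5, 0], "hand": 60},
  {"travel": [22, 18.5, 0], "hand": 60},
  {"travel": [22, 18.5, 0], "hand": 60},
  {"travel": [22, 18.5, 0], "hand": 60},
  {"travel": [0, 0, 0], "hand": 60},
])

```text
schema error: expected keys travel, twist, hand
```

Run:
```python
from h import *
o=get_obs();print(o['clock'],o['ee_pos'],o['ft_force'],o['width'])
snap('wrist','w1')
```

```text
0.15 [ 0.11852846 -0.51125125  0.25593599] [ 0.54344157  0.40772462 -0.13914015] 0.0856019152501663
```

View pics/w1.png

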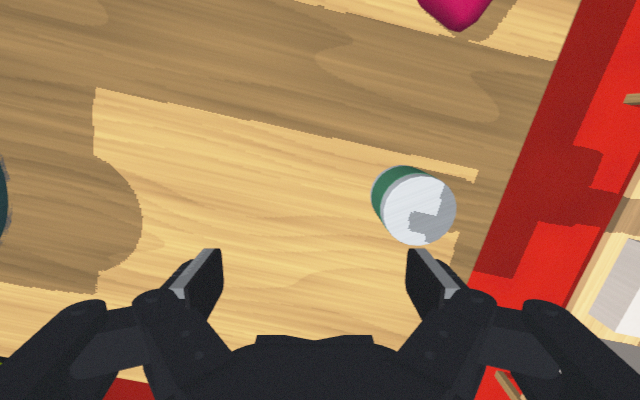

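The call was refused because every row needs a twist; the wrist picture is unchanged (tin-like can at 415,205).

Call:
send_rows([
  {"travel": [22, 18.5, 0], "twist": 0, "hand": 60},
  {"travel": [22, 18.5, 0], "twist": 0, "hand": 60},
  {"travel": [22, 18.5, 0], "twist": 0, "hand": 60},
  {"travel": [22, 18.5, 0], "twist": 0, "hand": 60},
  {"travel": [22, 18.5, 0], "twist": 0, "hand": 60},
  {"travel": [22, 18.5, 0], "twist": 0, "hand": 60},
  {"travel": [22, 18.5, 0], "twist": 0, "hand": 60},
  {"travel": [22, 18.5, 0], "twist": 0, "hand": 60},
  {"travel": [22, 18.5, 0], "twist": 0, "hand": 60},
  {"travel": [22, 18.5, 0], "twist": 0, "hand": 60},
  {"travel": [22, 18.5, 0], "twist": 0, "hand": 60},
  {"travel": [22, 18.5, 0], "twist": 0, "hand": 60},
  {"travel": [22, 18.5, 0], "twist": 0, "hand": 60},
  {"travel": [22, 18.5, 0], "twist": 0, "hand": 60},
  {"travel": [22, 18.5, 0], "twist": 0, "hand": 60},
  {"travel": [22, 18.5, 0], "twist": 0, "hand": 60},
  {"travel": [22, 18.5, 0], "twist": 0, "hand": 60},
  {"travel": [22, 18.5, 0], "twist": 0, "hand": 60},
  {"travel": [0, 0, 0], "twist": 0, "hand": 60},
  {"travel": [0, 0, 0], "twist": 0, "hand": 60},
])

```text
clock: 2.2
ee_pos: [0.5146, -0.1782, 0.256]
eef_rot: [-0.554, 0.554, -0.44, 0.439]
ft_force: [-0.5, 0.4, 0.4]
width: 0.06
```

Run:
```python
from h import *
o=get_obs();print(o['clock'],o['ee_pos'],o['ft_force'],o['width'])
snap('wrist','w2')
```

```text
2.2 [ 0.5145686  -0.17815454  0.25598855] [-0.49260199  0.44079948  0.44648446] 0.0599610409170535
```

View pics/w2.png

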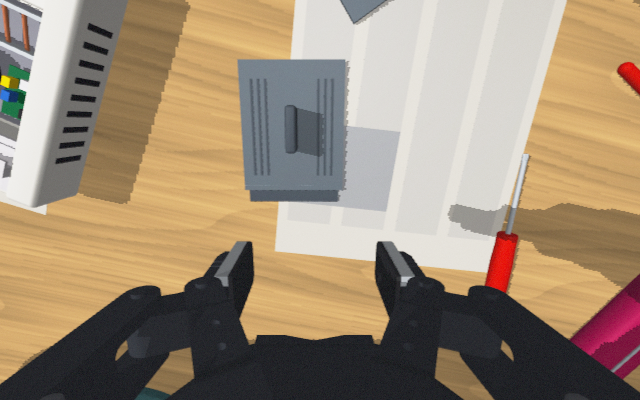

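Run:
```python
from h import *
c=load('w2');p=c['p'].astype(int)
m=np.zeros((400,640),np.uint8);g=(p[...,2]>p[...,0]+3)&(p.max(-1)<140)&(p.max(-1)>50);m[50:210,225:360]=g[50:210,225:360]
m=cv2.morphologyEx(m,cv2.MORPH_OPEN,np.ones((3,3)))
for v in (70,90,120,160,180): 
    u=np.where(m[v])[0];print(v,[plane(c,x,v,.006)[:2].round(4).tolist() for x in (u.min()-.5,u.max()+.5)])
for u in (262,285,320,330):
    v=np.where(m[:,u])[0];print(u,v.min(),v.max(),plane(c,u,v.min()-.5,.006)[:2].round(4),plane(c,u,v.max()+.5,.0035)[:2].round(4))
P=cloud(c,c['d']);r=(P[...,2]>.025);mm=np.zeros_like(r);mm[90:165,275:310]=r[90:165,275:310]
k=np.argwhere(mm);top=P[mm];top=top[top[:,2]>.036];print('rib',len(top),np.median(top,0))
# rib top pixels
g=np.zeros((400,640),np.uint8);g[mm]=255
k,_=cv2.findContours(g,0,2);k=max(k,key=cv2.contourArea)
W=np.array([plane(c,a,b,.042)[:2] for a,b in k[:,0]],np.float32)*1000
r=cv2.minAreaRect(W);print(r)
cv2.imwrite('pics/z_w2.png',cv2.resize(c['p'][40:215,220:370,::-1],None,fx=4,fy=3.4,interpolation=cv2.INTER_CUBIC))
```

```text
Traceback (most recent call last):
ValueError: zero-size array to reduction operation minimum which has no identity
```

Run:
```python
from h import *
c=load('w2');p=c['p'].astype(int);print(p[70,260:263],p[195,300],p[80,380],p[80,230])
hsv=cv2.cvtColor(c['p'],cv2.COLOR_RGB2HSV)
b=cv2.GaussianBlur(c['p'],(3,3),0).astype(int)
m=np.zeros((400,640),np.uint8);g=(b[...,2]>=b[...,0]+2)&(b.max(-1)<150);m[50:210,225:360]=g[50:210,225:360]
m=cv2.morphologyEx(m,cv2.MORPH_OPEN,np.ones((3,3)));print(m.sum())
for v in (70,90,120,160,180): 
    u=np.where(m[v])[0]
    if len(u): print(v,u.min(),u.max(),[plane(c,x,v,.006)[:2].round(4).tolist() for x in (u.min()-.5,u.max()+.5)])
for u in (262,275,310,330):
    v=np.where(m[:,u])[0]
    if len(v): print(u,v.min(),v.max(),plane(c,u,v.min()-.5,.006)[:2].round(4),plane(c,u,v.max()+.5,.0035)[:2].round(4))
P=cloud(c,c['d']);r=(P[...,2]>.025);mm=np.zeros_like(r);mm[90:165,275:310]=r[90:165,275:310]
top=P[mm];top=top[top[:,2]>.036];print('rib',len(top),np.median(top,0))
g=np.zeros((400,640),np.uint8);g[mm]=255
k,_=cv2.findContours(g,0,2);k=max(k,key=cv2.contourArea)
W=np.array([plane(c,a,b,.042)[:2] for a,b in k[:,0]],np.float32)*1000
r=cv2.minAreaRect(W);print(r)
cv2.imwrite('pics/z_w2.png',cv2.resize(c['p'][40:215,220:370,::-1],None,fx=4,fy=3.4,interpolation=cv2.INTER_CUBIC))
```

```text
[[123 133 143]
 [121 132 140]
 [119 130 139]] [ 83  93 101] [220 218 215] [200 161 105]
14321
70 239 345 [[0.6117, -0.0669], [0.639, -0.1837]]
90 240 344 [[0.5911, -0.0714], [0.6183, -0.1879]]
120 242 343 [[0.559, -0.0792], [0.5861, -0.1951]]
160 244 344 [[0.5135, -0.0893], [0.5412, -0.208]]
180 246 345 [[0.4899, -0.0958], [0.5178, -0.2154]]
262 60 199 [ 0.6283 -0.0905] [ 0.4694 -0.1198]
275 60 199 [ 0.6316 -0.1046] [ 0.4731 -0.1358]
310 61 201 [ 0.6395 -0.1427] [ 0.4806 -0.1792]
330 61 201 [ 0.6445 -0.1644] [ 0.4863 -0.2037]
rib 560 [ 0.56473953 -0.13868739  0.04260903]
((562.9695434570312, -138.9661102294922), (49.645816802978516, 12.763005256652832), 12.258707046508789)
```

View pics/z_w2.png

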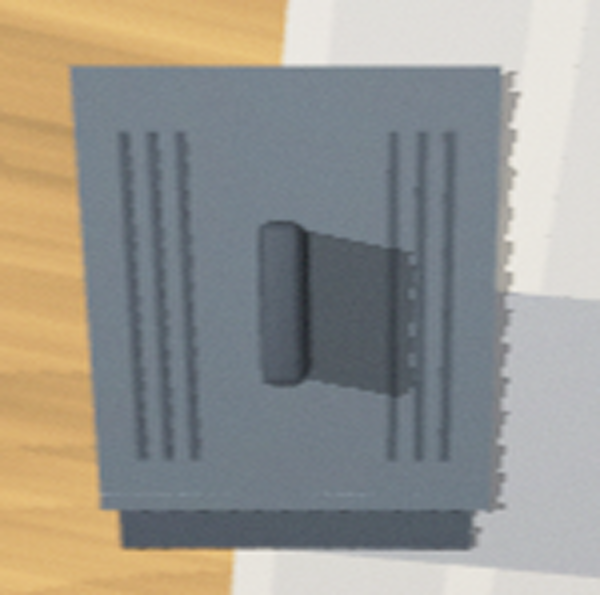

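Call:
send_rows([
  {"travel": [18, 14, -10], "twist": 0, "hand": 60},
  {"travel": [18, 14, -10], "twist": 0, "hand": 60},
  {"travel": [19, 12.7, -20], "twist": 0, "hand": 60},
  {"travel": [0, 0, -25], "twist": 0, "hand": 60},
  {"travel": [0, 0, -25], "twist": 0, "hand": 60},
  {"travel": [0, 0, -25], "twist": 0, "hand": 60},
  {"travel": [0, 0, -25], "twist": 0, "hand": 60},
  {"travel": [0, 0, -25], "twist": 0, "hand": 60},
  {"travel": [0, 0, -25], "twist": 0, "hand": 60},
  {"travel": [0, 0, -15], "twist": 0, "hand": 60},
  {"travel": [0, 0, -13], "twist": 0, "hand": 60},
  {"travel": [0, 0, 0], "twist": 0, "hand": 60},
])

```text
clock: 3.45
ee_pos: [0.5681, -0.1383, 0.037]
eef_rot: [-0.553, 0.554, -0.441, 0.439]
ft_force: [-0.2, 0.5, -0.1]
width: 0.0599
```

Run:
```python
from h import *
o=get_obs();print(o['clock'],o['ee_pos'],o['ft_force'],o['width'])
snap('wrist','w3')
```

```text
3.45 [ 0.56809508 -0.13828009  0.03701422] [-0.21710403  0.500984   -0.12967298] 0.0598793466235441
```

View pics/w3.png

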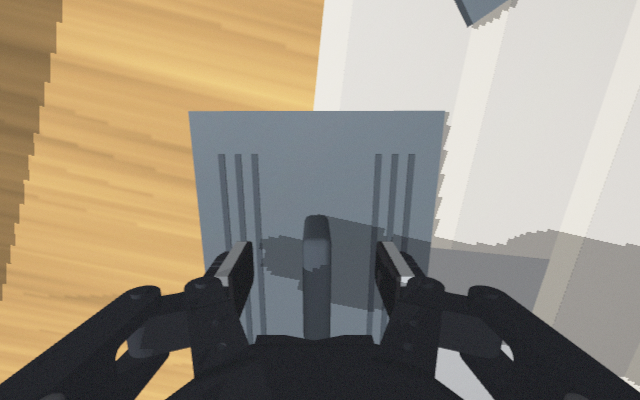

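Call:
send_rows([
  {"travel": [0, 0, 0], "twist": 0, "hand": 0},
  {"travel": [0, 0, 0], "twist": 0, "hand": 0},
  {"travel": [0, 0, 0], "twist": 0, "hand": 0},
  {"travel": [0, 0, 0], "twist": 0, "hand": 0},
  {"travel": [0, 0, 0], "twist": 0, "hand": 0},
  {"travel": [0, 0, 0], "twist": 0, "hand": 0},
  {"travel": [0, 0, 0], "twist": 0, "hand": 0},
  {"travel": [0, 0, 0], "twist": 0, "hand": 0},
])

```text
clock: 4.3
ee_pos: [0.5699, -0.1379, 0.039]
eef_rot: [0.554, -0.554, 0.439, -0.44]
ft_force: [-1.6, -0.6, 6.8]
width: 0.011
```

Call:
send_rows([
  {"travel": [0, 0, 10], "twist": 0, "hand": 0},
  {"travel": [0, 0, 20], "twist": 0, "hand": 0},
  {"travel": [0, 0, 30], "twist": 0, "hand": 0},
  {"travel": [0, 0, 30], "twist": 0, "hand": 0},
  {"travel": [0, 0, 30], "twist": 0, "hand": 0},
  {"travel": [0, 0, 30], "twist": 0, "hand": 0},
  {"travel": [0, 0, 0], "twist": 0, "hand": 0},
  {"travel": [0, 0, 0], "twist": 0, "hand": 0},
])

```text
clock: 5.1
ee_pos: [0.5696, -0.1377, 0.1889]
eef_rot: [0.554, -0.553, 0.44, -0.44]
ft_force: [-0.3, -0.2, -2.8]
width: 0.011
```

Run:
```python
from h import *
o=get_obs();print(o['clock'],o['ee_pos'],o['ft_force'],o['moment'],o['width'])
p,d,c=snap('wrist','w4')
P=cloud(c,d)
for v in range(110,220,15): print(v,[ (P[v-3:v+4,u-6:u+7].reshape(-1,3)*1000).mean(0).round(1).tolist() for u in (225,317,400)])
```

```text
5.1 [ 0.56963733 -0.13770591  0.18885877] [-0.30465656 -0.19737982 -2.77188773] [ 0.03862274  0.01279434 -0.03042067] 0.0110383407657264
110 [[623.4, -36.6, 4.2], [643.3, -122.0, 1.2], [661.3, -199.7, 1.6]]
125 [[621.7, -81.1, 160.0], [631.4, -123.2, 156.7], [640.4, -161.9, 156.9]]
140 [[614.6, -81.7, 158.4], [624.5, -124.8, 156.9], [633.6, -163.5, 158.5]]
155 [[607.3, -82.4, 156.8], [617.5, -126.4, 156.8], [626.7, -166.2, 156.9]]
170 [[600.7, -84.5, 160.6], [610.5, -128.1, 158.5], [619.6, -168.3, 157.1]]
185 [[593.4, -85.6, 160.7], [603.2, -129.8, 158.4], [612.3, -170.6, 157.1]]
200 [[585.3, -86.4, 159.0], [595.6, -131.5, 158.4], [604.9, -172.9, 157.1]]
215 [[576.8, -87.2, 157.3], [587.7, -133.4, 157.7], [597.2, -175.2, 157.3]]
```

View pics/w4.png

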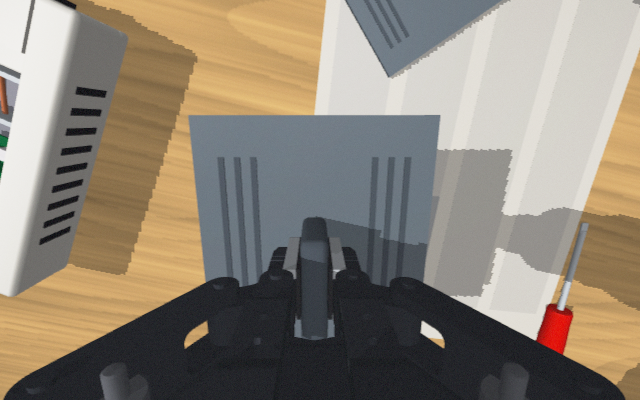

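Call:
send_rows([
  {"travel": [-13.2, 21.8, 10], "twist": -1.5, "hand": 0},
  {"travel": [-13.2, 21.8, 10], "twist": -1.5, "hand": 0},
  {"travel": [-13.2, 21.8, 10], "twist": -1.5, "hand": 0},
  {"travel": [-13.2, 21.8, 10], "twist": -1.5, "hand": 0},
  {"travel": [-13.2, 21.8, 10], "twist": -1.5, "hand": 0},
  {"travel": [-13.2, 21.8, 10], "twist": -1.5, "hand": 0},
  {"travel": [-13.2, 21.8, 10], "twist": -1.5, "hand": 0},
  {"travel": [-13.2, 21.8, 0], "twist": -1.5, "hand": 0},
  {"travel": [-13.2, 21.8, 0], "twist": -1.5, "hand": 0},
  {"travel": [-13.2, 21.8, 0], "twist": -1.5, "hand": 0},
  {"travel": [-13.2, 21.8, 0], "twist": -1.5, "hand": 0},
  {"travel": [-13.2, 21.8, 0], "twist": -1.5, "hand": 0},
  {"travel": [-13.2, 21.8, 0], "twist": -1.5, "hand": 0},
  {"travel": [-13.2, 21.8, 0], "twist": -1.5, "hand": 0},
  {"travel": [-13.2, 21.8, 0], "twist": -1.5, "hand": 0},
  {"travel": [-13.2, 21.8, 0], "twist": -1.5, "hand": 0},
  {"travel": [0, 0, 0], "twist": -0.5, "hand": 0},
  {"travel": [0, 0, 0], "twist": 0, "hand": 0},
])

```text
clock: 6.95
ee_pos: [0.3532, 0.083, 0.2585]
eef_rot: [0.508, -0.459, 0.538, -0.492]
ft_force: [0.3, -0.2, -2.5]
width: 0.0111
```

Run:
```python
from h import *
from scipy.spatial.transform import Rotation as Q
o=get_obs();q=o['eef_rot'];print(o['clock'],o['ee_pos'],o['ft_force'],Q.from_quat([q[1],q[2],q[3],q[0]]).as_matrix()[:,2])
snap('wrist','w5');snap('top','t5')
```

```text
6.95 [0.35318904 0.08301263 0.25848645] [ 0.33333997 -0.19713105 -2.53518661] [ 9.97968166e-01 -6.37144777e-02  7.22287143e-05]
```

View pics/w5.png

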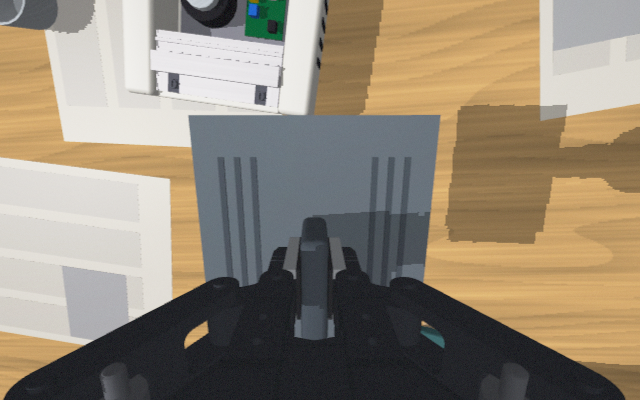

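View pics/t5.png

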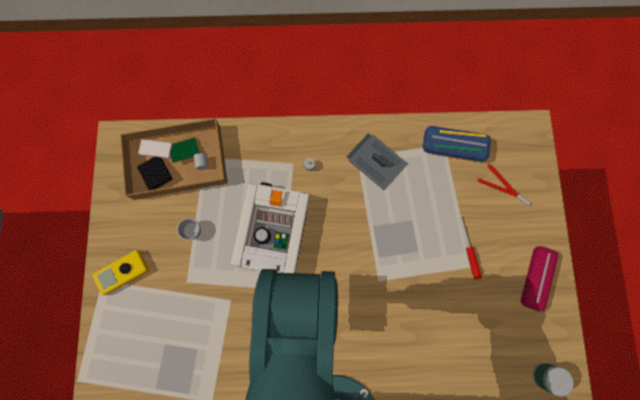

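Call:
send_rows([
  {"travel": [0.6, 12.8, 0], "twist": -0.8, "hand": 0},
  {"travel": [0.6, 12.8, 0], "twist": -0.8, "hand": 0},
  {"travel": [0.6, 12.8, 0], "twist": -0.8, "hand": 0},
  {"travel": [0.6, 12.8, 0], "twist": -0.8, "hand": 0},
  {"travel": [0.6, 12.8, 0], "twist": -0.8, "hand": 0},
  {"travel": [0.6, 12.8, 0], "twist": -0.8, "hand": 0},
  {"travel": [0.6, 12.8, 0], "twist": -0.8, "hand": 0},
  {"travel": [0.6, 12.8, 0], "twist": -0.8, "hand": 0},
  {"travel": [0.6, 12.8, 0], "twist": -0.8, "hand": 0},
  {"travel": [0.6, 12.8, 0], "twist": -0.7, "hand": 0},
  {"travel": [0, 0, 0], "twist": 0, "hand": 0},
])

```text
clock: 8.15
ee_pos: [0.3499, 0.096, 0.2582]
eef_rot: [0.521, -0.428, 0.563, -0.477]
ft_force: [-0.3, -1.1, -0.8]
width: 0.0108
```

Run:
```python
from h import *
from scipy.spatial.transform import Rotation as Q
o=get_obs();q=o['eef_rot'];t=Q.from_quat([q[1],q[2],q[3],q[0]]).as_matrix()[:,2];print(o['clock'],o['ee_pos'],o['ft_force'],np.degrees(np.arctan2(t[1],t[0])))
snap('wrist','w6')
```

```text
8.15 [0.34994685 0.09595721 0.25816628] [-0.31689318 -1.09771445 -0.83643848] -5.205861847935263
```

View pics/w6.png

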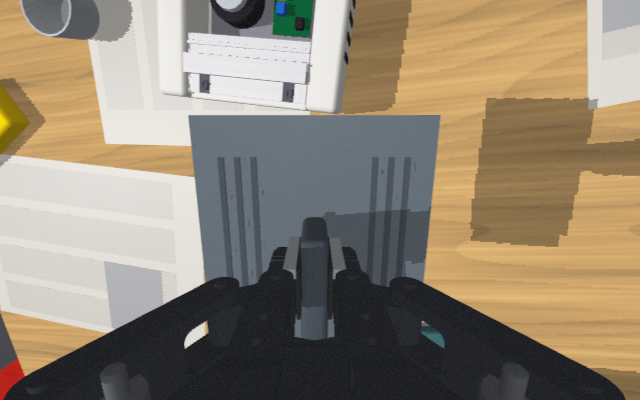

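Run:
```python
from h import *
o=get_obs();print(o['joint_positions'].round(3),o['joint_velocities'].round(3))
```

```text
[-0.092 -0.039 -0.41   1.201  0.179  3.141] [ 0.     0.002  0.001 -0.    -0.003 -0.001]
```

Call:
send_rows([
  {"travel": [10, -15, 0], "twist": 0, "hand": 0},
  {"travel": [10, -15, 0], "twist": 0, "hand": 0},
  {"travel": [10, -15, 0], "twist": 0, "hand": 0},
  {"travel": [10, -15, 0], "twist": 0, "hand": 0},
  {"travel": [10, -15, -10], "twist": 0, "hand": 0},
  {"travel": [10, -15, -20], "twist": 0, "hand": 0},
  {"travel": [10, -15, -20], "twist": 0, "hand": 0},
  {"travel": [10, -15, -20], "twist": 0, "hand": 0},
  {"travel": [10, -15, -20], "twist": 0, "hand": 0},
  {"travel": [10, -15, -20], "twist": 0, "hand": 0},
  {"travel": [10, -15, -20], "twist": 0, "hand": 0},
  {"travel": [10, -15, -20], "twist": 0, "hand": 0},
  {"travel": [10, -15, -20], "twist": 0, "hand": 0},
  {"travel": [0, 0, 0], "twist": 0, "hand": 0},
  {"travel": [0, 0, 0], "twist": 0, "hand": 0},
])

```text
clock: 9.7
ee_pos: [0.4798, -0.099, 0.088]
eef_rot: [0.521, -0.429, 0.563, -0.477]
ft_force: [0.5, 0.6, -1.9]
width: 0.0106
```

```bash
cat >> h.py <<'E'
def st():
    from scipy.spatial.transform import Rotation as Q
    o=get_obs();q=o['eef_rot'];M=Q.from_quat([q[1],q[2],q[3],q[0]]).as_matrix();t=M[:,2]
    print('t',round(o['clock'],2),'tcp',(o['ee_pos']*1000).round(1),'F',o['ft_force'].round(1),'M',o['moment'].round(2),'yaw',np.degrees(np.arctan2(t[1],t[0])).round(2),'app',M[:,1].round(3),'w',round(o['width']*1000,1),'q',o['joint_positions'].round(2));return o
E
python3 - <<'E'
from h import *
st()
E
```

```text
t 9.7 tcp [479.8 -99.   88. ] F [ 0.5  0.6 -1.9] M [-0.19 -0.02  0.01] yaw -5.22 app [ 0.014  0.178 -0.984] w 10.6 q [-0.46  0.35 -0.42  0.86  0.17  2.77]
```

Call:
send_rows([
  {"travel": [14.7, -3, 10], "twist": 6, "hand": 0},
  {"travel": [14.7, -3, 10], "twist": 6, "hand": 0},
  {"travel": [14.7, -3, 10], "twist": 6, "hand": 0},
  {"travel": [14.7, -3, 10], "twist": 6, "hand": 0},
  {"travel": [14.7, -3, 10], "twist": 6, "hand": 0},
  {"travel": [14.7, -3, 10], "twist": 6, "hand": 0},
  {"travel": [14.7, -3, 10], "twist": 6, "hand": 0},
  {"travel": [14.7, -3, 0], "twist": 6, "hand": 0},
  {"travel": [14.7, -3, 0], "twist": 6, "hand": 0},
  {"travel": [14.7, -3, 0], "twist": 6, "hand": 0},
  {"travel": [14.7, -3, 0], "twist": 6, "hand": 0},
  {"travel": [14.7, -3, 0], "twist": 6, "hand": 0},
  {"travel": [14.7, -3, 0], "twist": 6, "hand": 0},
  {"travel": [14.7, -3, 0], "twist": 4.6, "hand": 0},
  {"travel": [14.7, -3, 0], "twist": 0, "hand": 0},
  {"travel": [14.7, -3, 0], "twist": 0, "hand": 0},
])

```text
clock: 11.3
ee_pos: [0.7156, -0.1461, 0.1596]
eef_rot: [0.707, -0.694, 0.139, -0.014]
ft_force: [-0.1, -0.9, -2.2]
width: 0.0113
```

Run:
```python
from h import *
st()
```

```text
t 11.3 tcp [ 715.6 -146.1  159.6] F [-0.1 -0.9 -2.2] M [-0.04 -0.21  0.  ] yaw 77.46 app [-0.173  0.037 -0.984] w 11.3 q [-0.31  0.82  0.67  1.6  -0.02  1.48]
```

Call:
send_rows([
  {"travel": [14.7, -3, 0], "twist": 0, "hand": 0},
  {"travel": [14.7, -3, 0], "twist": 0, "hand": 0},
  {"travel": [14.7, -3, 0], "twist": 0, "hand": 0},
  {"travel": [14.7, -3, 0], "twist": 0, "hand": 0},
  {"travel": [14.7, -3, 0], "twist": 0, "hand": 0},
])

```text
clock: 11.8
ee_pos: [0.7848, -0.1605, 0.1599]
eef_rot: [0.707, -0.694, 0.139, -0.015]
ft_force: [1.2, -0.8, -1.4]
width: 0.0113
```

Run:
```python
from h import *
st()
```

```text
t 11.8 tcp [ 784.8 -160.5  159.9] F [ 1.2 -0.8 -1.4] M [-0.1  -0.28 -0.01] yaw 77.44 app [-0.172  0.037 -0.984] w 11.3 q [-0.3   1.09  1.29  1.95 -0.02  1.49]
```

Call:
send_rows([
  {"travel": [7.4, -1.5, 0], "twist": 0, "hand": 0},
  {"travel": [7.4, -1.5, 0], "twist": 0, "hand": 0},
  {"travel": [7.4, -1.5, 0], "twist": 0, "hand": 0},
  {"travel": [0, 0, 0], "twist": 0, "hand": 0},
])

```text
clock: 12.2
ee_pos: [0.7948, -0.1632, 0.1544]
eef_rot: [0.706, -0.695, 0.133, -0.021]
ft_force: [-0.2, 0.5, -1.4]
width: 0.011
```

Run:
```python
from h import *
st()
```

```text
t 12.2 tcp [ 794.8 -163.2  154.4] F [-0.2  0.5 -1.4] M [-0.09 -0.18 -0.05] yaw 77.42 app [-0.156  0.033 -0.987] w 11.0 q [-0.3   1.12  1.37  1.97 -0.01  1.49]
```

Call:
send_rows([
  {"travel": [10, -2, 2], "twist": 0, "hand": 0},
  {"travel": [10, -2, 2], "twist": 0, "hand": 0},
  {"travel": [10, -2, 2], "twist": 0, "hand": 0},
  {"travel": [10, -2, 2], "twist": 0, "hand": 0},
  {"travel": [10, -2, 2], "twist": 0, "hand": 0},
])

```text
clock: 12.7
ee_pos: [0.8098, -0.1663, 0.1472]
eef_rot: [0.706, -0.697, 0.122, -0.033]
ft_force: [-0.0, 0.2, -2.1]
width: 0.0111
```

Run:
```python
from h import *
st()
```

```text
t 12.7 tcp [ 809.8 -166.3  147.2] F [-0.   0.2 -2.1] M [-0.   -0.17 -0.01] yaw 77.41 app [-0.124  0.026 -0.992] w 11.1 q [-0.3   1.13  1.37  1.93 -0.01  1.49]
```

Call:
send_rows([
  {"travel": [20, -4, 5], "twist": 0, "hand": 0},
  {"travel": [20, -4, 5], "twist": 0, "hand": 0},
  {"travel": [20, -4, 5], "twist": 0, "hand": 0},
  {"travel": [20, -4, 5], "twist": 0, "hand": 0},
  {"travel": [20, -4, 5], "twist": 0, "hand": 0},
  {"travel": [20, -4, 5], "twist": 0, "hand": 0},
])

```text
clock: 13.3
ee_pos: [0.8471, -0.1734, 0.1405]
eef_rot: [0.703, -0.702, 0.09, -0.065]
ft_force: [0.0, -0.1, -1.9]
width: 0.0106
```

Run:
```python
from h import *
st()
```

```text
t 13.3 tcp [ 847.1 -173.4  140.5] F [ 0.  -0.1 -1.9] M [ 0.04 -0.03 -0.02] yaw 77.42 app [-0.035  0.005 -0.999] w 10.6 q [-0.29  1.13  1.37  1.84 -0.01  1.5 ]
```

Call:
send_rows([
  {"travel": [20, -4, 5], "twist": 0, "hand": 0},
  {"travel": [18, -4, 5], "twist": 0, "hand": 0},
  {"travel": [0, 0, 0], "twist": 0, "hand": 0},
])

```text
clock: 13.6
ee_pos: [0.8588, -0.1762, 0.1391]
eef_rot: [-0.702, 0.704, -0.08, 0.075]
ft_force: [-1.2, 0.5, -2.7]
width: 0.0112
```

Run:
```python
from h import *
o=st();print(o['joint_positions'])
```

```text
t 13.6 tcp [ 858.8 -176.2  139.1] F [-1.2  0.5 -2.7] M [-0.    0.02  0.01] yaw 77.42 app [-0.007 -0.002 -1.   ] w 11.2 q [-0.29  1.14  1.37  1.81 -0.    1.5 ]
[-0.29389358  1.13531189  1.36629363  1.80799743 -0.00406243  1.49656454]
```

Call:
send_rows([
  {"travel": [-20.5, 3.5, 0], "twist": 0, "hand": 0},
  {"travel": [-20.5, 3.5, 0], "twist": 0, "hand": 0},
  {"travel": [-20.5, 3.5, 0], "twist": 0, "hand": 0},
  {"travel": [-20.5, 3.5, 0], "twist": 0, "hand": 0},
  {"travel": [-20.5, 3.5, 0], "twist": 0, "hand": 0},
  {"travel": [-20.5, 3.5, 0], "twist": 0, "hand": 0},
  {"travel": [-20.5, 3.5, 0], "twist": 0, "hand": 0},
  {"travel": [-20.5, 3.5, 0], "twist": 0, "hand": 0},
  {"travel": [-20.5, 3.5, 0], "twist": 0, "hand": 0},
  {"travel": [-20.5, 3.5, 0], "twist": 0, "hand": 0},
  {"travel": [-20.5, 3.5, 0], "twist": 0, "hand": 0},
  {"travel": [-20.5, 3.5, -15], "twist": 0, "hand": 0},
  {"travel": [-20.5, 3.5, -15], "twist": 0, "hand": 0},
  {"travel": [-20.5, 3.5, -15], "twist": 0, "hand": 0},
  {"travel": [-20.5, 3.5, -15], "twist": 0, "hand": 0},
  {"travel": [-20.5, 3.5, -15], "twist": 0, "hand": 0},
  {"travel": [0, 0, -10], "twist": 0, "hand": 0},
  {"travel": [0, 0, 0], "twist": 0, "hand": 0},
])

```text
clock: 15.4
ee_pos: [0.5486, -0.1237, 0.0553]
eef_rot: [-0.702, 0.704, -0.081, 0.075]
ft_force: [0.2, -0.0, -1.4]
width: 0.0113
```

Run:
```python
from h import *
o=st()
```

```text
t 15.4 tcp [ 548.6 -123.7   55.3] F [ 0.2 -0.  -1.4] M [ 0.07 -0.04 -0.02] yaw 77.4 app [-0.009 -0.001 -1.   ] w 11.3 q [-0.36  0.47 -0.31  0.8  -0.    1.43]
```

Call:
send_rows([
  {"travel": [0, 0, -9], "twist": 0, "hand": 0},
  {"travel": [0, 0, -6], "twist": 0, "hand": 0},
  {"travel": [0, 0, -2], "twist": 0, "hand": 0},
  {"travel": [0, 0, 0], "twist": 0, "hand": 50},
  {"travel": [0, 0, 0], "twist": 0, "hand": 50},
  {"travel": [0, 0, 0], "twist": 0, "hand": 50},
  {"travel": [0, 0, 20], "twist": 0, "hand": 50},
  {"travel": [0, 0, 30], "twist": 0, "hand": 50},
  {"travel": [0, 0, 10], "twist": 8, "hand": 50},
  {"travel": [0, 0, 0], "twist": 8, "hand": 50},
  {"travel": [0, 0, 0], "twist": 8, "hand": 50},
  {"travel": [0, 0, 0], "twist": 8, "hand": 50},
  {"travel": [0, 0, 0], "twist": 8, "hand": 50},
  {"travel": [0, 0, 0], "twist": 8, "hand": 50},
  {"travel": [0, 0, 0], "twist": 8, "hand": 50},
  {"travel": [0, 0, 0], "twist": 8, "hand": 50},
  {"travel": [0, 0, 0], "twist": 8, "hand": 50},
  {"travel": [0, 0, 0], "twist": 8, "hand": 50},
  {"travel": [0, 0, 0], "twist": 8, "hand": 50},
  {"travel": [0, 0, 0], "twist": 8, "hand": 50},
])

```text
clock: 17.4
ee_pos: [0.5491, -0.1238, 0.0989]
eef_rot: [-0.524, 0.529, 0.471, -0.473]
ft_force: [-0.1, -1.1, 0.6]
width: 0.0499
```

Call:
send_rows([
  {"travel": [0, 0, 0], "twist": 8, "hand": 50},
  {"travel": [0, 0, 0], "twist": 8, "hand": 50},
  {"travel": [0, 0, 0], "twist": 8, "hand": 50},
  {"travel": [0, 0, 0], "twist": 8, "hand": 50},
  {"travel": [0, 0, 0], "twist": 8, "hand": 50},
  {"travel": [0, 0, 0], "twist": 8, "hand": 50},
  {"travel": [0, 0, 0], "twist": 8, "hand": 50},
  {"travel": [0, 0, 0], "twist": 8, "hand": 50},
  {"travel": [0, 0, 0], "twist": 8, "hand": 50},
  {"travel": [0, 0, 0], "twist": 8, "hand": 50},
  {"travel": [0, 0, 0], "twist": 4, "hand": 50},
  {"travel": [0, 0, 0], "twist": 0, "hand": 50},
])

```text
clock: 18.6
ee_pos: [0.5491, -0.1238, 0.0988]
eef_rot: [-0.074, 0.08, 0.704, -0.702]
ft_force: [0.1, 0.2, 0.6]
width: 0.0502
```

Run:
```python
from h import *
o=st();snap('wrist','w7')
```

```text
t 18.6 tcp [ 549.1 -123.8   98.8] F [0.1 0.2 0.6] M [ 0.02  0.03 -0.01] yaw -102.52 app [ 0.008  0.002 -1.   ] w 50.2 q [-0.37  0.42 -0.26  0.88  0.   -1.72]
```

View pics/w7.png

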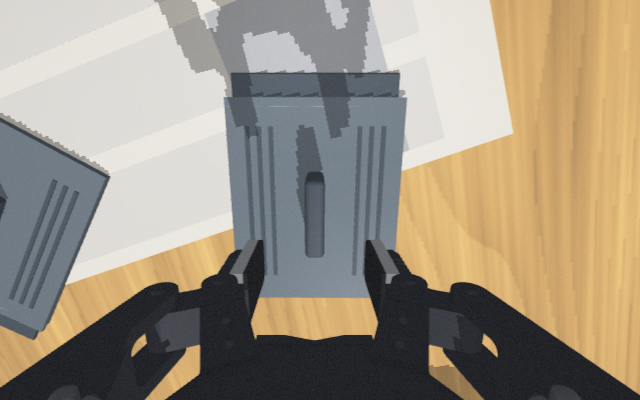

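Call:
send_rows([
  {"travel": [0, 0, -25], "twist": 0, "hand": 50},
  {"travel": [0, 0, -20], "twist": 0, "hand": 50},
  {"travel": [0, 0, -10], "twist": 0, "hand": 50},
  {"travel": [0, 0, -6], "twist": 0, "hand": 50},
  {"travel": [0, 0, 0], "twist": 0, "hand": 0},
  {"travel": [0, 0, 0], "twist": 0, "hand": 0},
  {"travel": [0, 0, 0], "twist": 0, "hand": 0},
  {"travel": [0, 0, 0], "twist": 0, "hand": 0},
  {"travel": [0, 0, 0], "twist": 0, "hand": 0},
  {"travel": [0, 0, 0], "twist": 0, "hand": 0},
  {"travel": [0, 0, 10], "twist": 0, "hand": 0},
  {"travel": [0, 0, 30], "twist": 0, "hand": 0},
  {"travel": [0, 0, 30], "twist": 0, "hand": 0},
  {"travel": [0, 0, 30], "twist": 0, "hand": 0},
])

```text
clock: 20.05
ee_pos: [0.5488, -0.1237, 0.1398]
eef_rot: [-0.075, 0.08, 0.704, -0.702]
ft_force: [0.3, -0.3, -1.5]
width: 0.0111
```

Run:
```python
from h import *
o=st()
```

```text
t 20.05 tcp [ 548.8 -123.7  139.8] F [ 0.3 -0.3 -1.5] M [ 0.03 -0.02  0.04] yaw -102.59 app [ 0.008  0.002 -1.   ] w 11.1 q [-0.37  0.38 -0.2   0.99  0.   -1.72]
```

Call:
send_rows([
  {"travel": [18, -3.5, 5], "twist": -7.6, "hand": 0},
  {"travel": [18, -3.5, 5], "twist": -7.6, "hand": 0},
  {"travel": [18, -3.5, 5], "twist": -7.6, "hand": 0},
  {"travel": [18, -3.5, 5], "twist": -7.6, "hand": 0},
  {"travel": [18, -3.5, 0], "twist": -7.6, "hand": 0},
  {"travel": [18, -3.5, 0], "twist": -7.6, "hand": 0},
  {"travel": [18, -3.5, 0], "twist": -7.6, "hand": 0},
  {"travel": [18, -3.5, 0], "twist": -7.6, "hand": 0},
  {"travel": [18, -3.5, 0], "twist": -7.6, "hand": 0},
  {"travel": [18, -3.5, 0], "twist": -7.6, "hand": 0},
  {"travel": [18, -3.5, 0], "twist": -7.6, "hand": 0},
  {"travel": [18, -3.5, 0], "twist": -7, "hand": 0},
  {"travel": [15, -3, 0], "twist": 0, "hand": 0},
  {"travel": [0, 0, 0], "twist": 0, "hand": 0},
])

```text
clock: 21.45
ee_pos: [0.7809, -0.169, 0.1575]
eef_rot: [-0.552, 0.557, 0.438, -0.441]
ft_force: [0.2, -0.6, -2.6]
width: 0.0117
```

Run:
```python
from h import *
o=st()
```

```text
t 21.45 tcp [ 780.9 -169.   157.5] F [ 0.2 -0.6 -2.6] M [ 0.04 -0.07  0.02] yaw 166.81 app [ 0.002 -0.008 -1.   ] w 11.7 q [-0.31  0.81  0.66  1.42 -0.01 -0.08]
```

Call:
send_rows([
  {"travel": [18, -4, 0], "twist": 0, "hand": 0},
  {"travel": [18, -4, 0], "twist": 0, "hand": 0},
  {"travel": [18, -4, 0], "twist": 0, "hand": 0},
  {"travel": [18, -4, 0], "twist": 0, "hand": 0},
  {"travel": [20, -4.4, 5], "twist": 0, "hand": 0},
  {"travel": [20, -4.4, 5], "twist": 0, "hand": 0},
  {"travel": [20, -4.4, 5], "twist": 0, "hand": 0},
  {"travel": [20, -4.4, 5], "twist": 0, "hand": 0},
])

```text
clock: 22.25
ee_pos: [0.8776, -0.191, 0.1578]
eef_rot: [-0.533, 0.574, 0.452, -0.427]
ft_force: [0.5, 0.1, -1.5]
width: 0.0107
```

Run:
```python
from h import *
o=st()
```

```text
t 22.25 tcp [ 877.6 -191.   157.8] F [ 0.5  0.1 -1.5] M [ 0.03  0.07 -0.01] yaw 166.85 app [ 0.063 -0.024 -0.998] w 10.7 q [-0.3   1.12  1.37  1.76 -0.   -0.07]
```

Call:
send_rows([
  {"travel": [20, -4.4, 5], "twist": 0, "hand": 0},
  {"travel": [20, -4.4, 5], "twist": 0, "hand": 0},
  {"travel": [20, -4.4, 5], "twist": 0, "hand": 0},
  {"travel": [20, -4.4, 5], "twist": 0, "hand": 0},
  {"travel": [20, -4.4, 5], "twist": 0, "hand": 0},
])

```text
clock: 22.75
ee_pos: [0.9111, -0.1986, 0.1505]
eef_rot: [-0.511, 0.594, 0.467, -0.41]
ft_force: [0.2, -0.4, -2.1]
width: 0.0109
```

Run:
```python
from h import *
o=st()
```

```text
t 22.75 tcp [ 911.1 -198.6  150.5] F [ 0.2 -0.4 -2.1] M [ 0.03  0.15 -0.02] yaw 166.88 app [ 0.136 -0.041 -0.99 ] w 10.9 q [-0.3   1.13  1.37  1.67  0.   -0.07]
```

Call:
send_rows([
  {"travel": [-16, 17, 14], "twist": 0, "hand": 0},
  {"travel": [-16, 17, 14], "twist": 0, "hand": 0},
  {"travel": [-16, 17, 14], "twist": 0, "hand": 0},
  {"travel": [-16, 17, 14], "twist": 0, "hand": 0},
  {"travel": [-16, 17, 14], "twist": 0, "hand": 0},
  {"travel": [-16, 19, 0], "twist": 0, "hand": 0},
  {"travel": [-16, 19, 0], "twist": 0, "hand": 0},
  {"travel": [-16, 19, 0], "twist": 0, "hand": 0},
  {"travel": [-16, 19, 0], "twist": 0, "hand": 0},
  {"travel": [-16, 19, 0], "twist": 0, "hand": 0},
  {"travel": [-16, 19, 0], "twist": 0, "hand": 0},
  {"travel": [-16, 19, 0], "twist": 0, "hand": 0},
  {"travel": [-16, 19, 0], "twist": 0, "hand": 0},
  {"travel": [-16, 19, 0], "twist": 0, "hand": 0},
  {"travel": [-16, 19, 0], "twist": 0.5, "hand": 0},
  {"travel": [-16, 19, 0], "twist": 0.5, "hand": 0},
  {"travel": [-16, 19, 0], "twist": 0.5, "hand": 0},
  {"travel": [-16, 19, 0], "twist": 0, "hand": 0},
  {"travel": [0, 10, 0], "twist": 0, "hand": 0},
  {"travel": [0, 0, 0], "twist": 0, "hand": 0},
])

```text
clock: 24.75
ee_pos: [0.6292, 0.139, 0.2172]
eef_rot: [-0.506, 0.587, 0.475, -0.417]
ft_force: [-0.1, -0.8, -0.8]
width: 0.0112
```

Run:
```python
from h import *
o=st();snap('wrist','w8')
```

```text
t 24.75 tcp [629.2 139.  217.2] F [-0.1 -0.8 -0.8] M [0.05 0.16 0.02] yaw 168.46 app [ 0.137 -0.037 -0.99 ] w 11.2 q [ 0.11  0.4   0.04  1.08 -0.05  0.31]
```

View pics/w8.png

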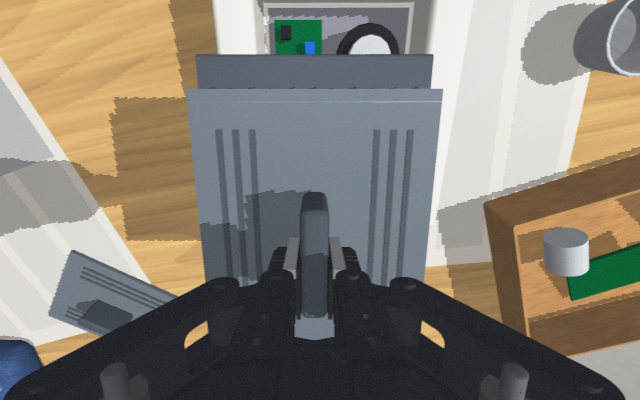

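Run:
```python
from h import *
from scipy.spatial.transform import Rotation as Q
c=load('w8');P=cloud(c,c['d'])
print(plane(c,320,2,.068),plane(c,320,40,.068))
o=get_obs();q=o['eef_rot'];M=Q.from_quat([q[1],q[2],q[3],q[0]]).as_matrix();t=o['ee_pos']
# in tool frame
T=(P-t)@M*1000
pl=np.concatenate([T[100:185,225:290].reshape(-1,3),T[100:185,345:405].reshape(-1,3)]);
ok=np.abs(pl[:,1]-30)<12;A=np.c_[pl[ok][:,[0,2]],np.ones(ok.sum())];s=np.linalg.lstsq(A,pl[ok][:,1],rcond=None)[0];print('plate top y=',s)
tg=T[62:84,210:420].reshape(-1,3);print('tongue top',np.median(tg,0))
for u,v in((197,55),(433,55),(315,55),(315,89),(187,90),(442,90)):
    r=M.T@ray(c,u,v);o_=M.T@(c['xyz']-t)*1000
    Y=35.5 if v<60 else 31
    print(u,v,(o_+r*(Y-o_[1])/r[1]).round(1))
```

```text
[0.50431281 0.16914285 0.068     ] [0.5279777  0.16447997 0.068     ]
plate top y= [-1.71060525e-03  1.04894350e-02  3.09158056e+01]
tongue top [ 2.17356484 34.25631133 88.24029096]
197 55 [-52.1  35.5  96. ]
433 55 [57.4 35.5 96.1]
315 55 [ 2.6 35.5 96. ]
315 89 [ 2.6 31.  80.7]
187 90 [-56.7  31.   80.2]
442 90 [61.5 31.  80.4]
```

Call:
send_rows([
  {"travel": [-17, 4.5, 0], "twist": 0, "hand": 0},
  {"travel": [-17, 4.5, 0], "twist": 0, "hand": 0},
  {"travel": [-17, 4.5, 0], "twist": 0, "hand": 0},
  {"travel": [-17, 4.5, 0], "twist": 0, "hand": 0},
  {"travel": [-17, 4.5, 0], "twist": 0, "hand": 0},
  {"travel": [0, 0, 0], "twist": 0, "hand": 0},
])

```text
clock: 25.4
ee_pos: [0.5431, 0.16, 0.217]
eef_rot: [-0.506, 0.587, 0.474, -0.417]
ft_force: [0.4, -0.1, -1.7]
width: 0.0109
```

Run:
```python
from h import *
o=st();snap('wrist','w9')
```

```text
t 25.4 tcp [543.1 160.  217. ] F [ 0.4 -0.1 -1.7] M [-0.    0.15 -0.02] yaw 168.38 app [ 0.135 -0.038 -0.99 ] w 10.9 q [ 0.17  0.27 -0.16  1.02 -0.06  0.37]
```

View pics/w9.png

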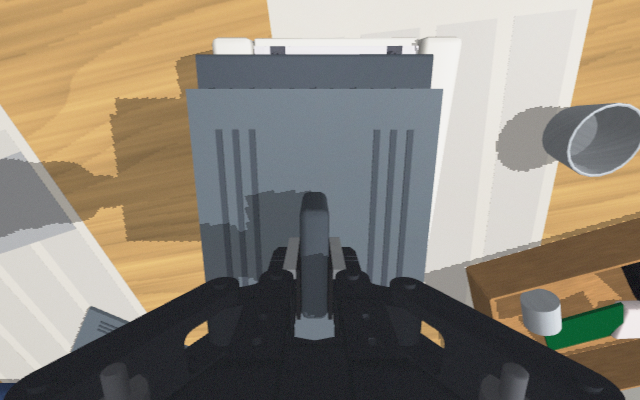

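Call:
send_rows([
  {"travel": [15, -3, 0], "twist": 0, "hand": 0},
  {"travel": [15, -3, 0], "twist": 0, "hand": 0},
  {"travel": [10, -2, 0], "twist": 0, "hand": 0},
  {"travel": [0, 0, 0], "twist": 0, "hand": 0},
])

```text
clock: 25.85
ee_pos: [0.5855, 0.1516, 0.2164]
eef_rot: [-0.506, 0.588, 0.474, -0.416]
ft_force: [-0.5, -0.0, -2.0]
width: 0.0111
```

Run:
```python
from h import *
o=st();p,d,c=snap('wrist','w10');np.savez('pics/w10s.npz',t=o['ee_pos'],q=o['eef_rot'])
cv2.imwrite('pics/z10.png',cv2.resize(p[0:100,170:490,::-1],None,fx=2.5,fy=5,interpolation=cv2.INTER_CUBIC))
```

```text
t 25.85 tcp [585.5 151.6 216.4] F [-0.5 -0.  -2. ] M [ 0.06  0.16 -0.01] yaw 168.31 app [ 0.135 -0.038 -0.99 ] w 11.1 q [ 0.14  0.33 -0.07  1.04 -0.06  0.34]
```

View pics/z10.png

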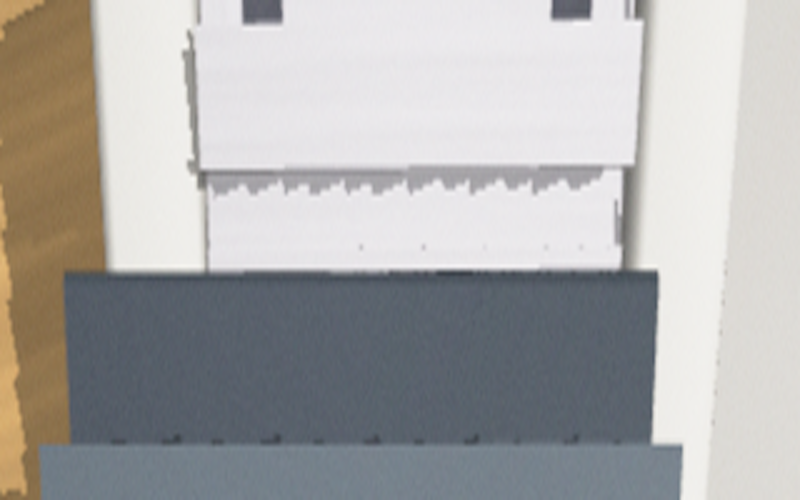

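Run:
```python
from h import *
from scipy.spatial.transform import Rotation as Q
c=load('w10');s=np.load('pics/w10s.npz');q=s['q'];M=Q.from_quat([q[1],q[2],q[3],q[0]]).as_matrix();t=s['t']
p=c['p'].astype(float).sum(-1)/3
# lip front edge per column: strongest drop between v 28..38
L=[]
for u in range(256,420,8):
    g=np.diff(cv2.GaussianBlur(p[24:42,u-2:u+3].mean(1)[:,None],(1,3),0)[:,0]);k=np.argmin(g);L.append((u,24+k+1))
print(L)
L=np.array(L,float);W=np.array([plane(c,u,v-.5,.0715) for u,v in L]);f=np.polyfit(W[:,1],W[:,0],1);print('lip x=f(y)',f,'yaw',np.degrees(np.arctan(-f[0]) ) )
for u,v in((250,33),(424,33),(247.5,5),(427,5)):print('rail corner',plane(c,u,v,.0715).round(4))
a,b=plane(c,250,33,.0715),plane(c,424,33,.0715);print('len',np.linalg.norm(a-b),'mid',(a+b)/2)
# wall edges row 20: 
r=p[15:26].mean(0);print(r[195:260].astype(int));print(r[420:475].astype(int))
P=cloud(c,c['d']);print('rail z',np.median(P[10:28,265:410,2]),'shelf z',np.median(P[40:52,265:410,2]),'wall z',np.median(P[10:40,215:240,2]),np.median(P[10:40,435:455,2]))
for x in(-55,0,55):
    print('tongue world',(t+M@np.array([x,37.9,95.5])/1000).round(4))
for u,v in((197,54.5),(433,54.5)):
    o_=np.array(c['xyz']);rr=ray(c,u,v);o2=M.T@(o_-t)*1000;r2=M.T@rr;w=o2+r2*(36-o2[1])/r2[1];print('tongue cam',w.round(1),(t+M@w/1000).round(4))
```

```text
[(256, np.int64(34)), (264, np.int64(34)), (272, np.int64(34)), (280, np.int64(34)), (288, np.int64(34)), (296, np.int64(34)), (304, np.int64(34)), (312, np.int64(34)), (320, np.int64(34)), (328, np.int64(34)), (336, np.int64(33)), (344, np.int64(33)), (352, np.int64(33)), (360, np.int64(33)), (368, np.int64(33)), (376, np.int64(33)), (384, np.int64(33)), (392, np.int64(33)), (400, np.int64(33)), (408, np.int64(33)), (416, np.int64(32))]
lip x=f(y) [0.19925553 0.44475809] yaw -11.268912006920917
rail corner [0.4697 0.128  0.0715]
rail corner [0.4957 0.2522 0.0715]
rail corner [0.4526 0.1313 0.0715]
rail corner [0.4786 0.2554 0.0715]
len 0.1268284507596348 mid [0.48269189 0.19011633 0.0715    ]
[116 116 116 117 117 118 117 117 118 118 117 118 118 137 165 188 209 223
 229 230 230 230 231 231 231 232 231 233 232 232 232 233 233 234 234 234
 234 235 234 235 235 235 236 236 236 236 237 236 233 215 182 152 144 154
 206 227 227 227 227 227 227 227 228 227 228]
[234 233 234 233 225 187 158 171 189 206 219 228 232 233 233 234 234 234
 234 234 234 235 235 235 235 235 236 236 236 236 236 236 237 237 237 237
 237 238 238 238 238 238 237 236 233 223 216 215 215 215 215 215 216 216
 216]
rail z 0.07252753006800877 shelf z 0.063194709708782 wall z 0.06901339746551016 0.06906995403571303
tongue world [0.4869 0.1155 0.166 ]
tongue world [0.4981 0.1693 0.1655]
tongue world [0.5093 0.2232 0.165 ]
tongue cam [-52.9  36.   95.8] [0.4867 0.1177 0.1678]
tongue cam [56.8 36.  95.9] [0.5091 0.2251 0.1668]
```

Call:
send_rows([
  {"travel": [-3.8, 6, -5], "twist": 0, "hand": 0},
  {"travel": [-3.8, 6, -5], "twist": 0, "hand": 0},
  {"travel": [-3.7, 5.9, -5], "twist": 0, "hand": 0},
  {"travel": [0, 0, -15], "twist": 0, "hand": 0},
  {"travel": [0, 0, -15], "twist": 0, "hand": 0},
  {"travel": [0, 0, -15], "twist": 0, "hand": 0},
  {"travel": [0, 0, -15], "twist": 0, "hand": 0},
  {"travel": [0, 0, -10], "twist": 0, "hand": 0},
  {"travel": [0, 0, -5], "twist": 0, "hand": 0},
  {"travel": [0, 0, 0], "twist": 0, "hand": 0},
  {"travel": [0, 0, 0], "twist": 0, "hand": 0},
])

```text
clock: 27.0
ee_pos: [0.5728, 0.1705, 0.1274]
eef_rot: [-0.506, 0.588, 0.475, -0.417]
ft_force: [-0.3, -0.5, -2.7]
width: 0.011
```

```bash
cat >> h.py <<'E'
def tip(o):
    from scipy.spatial.transform import Rotation as Q
    q=o['eef_rot'];M=Q.from_quat([q[1],q[2],q[3],q[0]]).as_matrix()
    w=(o['ee_pos']+M@np.array([0,37.9,95.5])/1000)*1000
    ex=np.array([.98,-.1994]);ey=np.array([.1994,.98]);d=w[:2]-np.array([482.9,188.0])
    print('tip: ahead of lip',round(d@ex,1),'lateral',round(d@ey,1),'z',round(w[2],1),'tilt(tool)',round(float(np.arccos(-M[2,1])),3))
E
python3 - <<'E'
from h import *
o=st();tip(o);p,d,c=snap('wrist','w11')
cv2.imwrite('pics/z11.png',cv2.resize(p[0:100,150:470,::-1],None,fx=2.5,fy=5,interpolation=cv2.INTER_CUBIC))
snap('scene','s11')
E
```

```text
t 27.0 tcp [572.8 170.5 127.4] F [-0.3 -0.5 -2.7] M [ 0.    0.17 -0.  ] yaw 168.39 app [ 0.136 -0.037 -0.99 ] w 11.0 q [ 0.18  0.38 -0.25  0.81 -0.06  0.38]
tip: ahead of lip 2.4 lateral 0.6 z 76.4 tilt(tool) 0.142
```

View pics/z11.png

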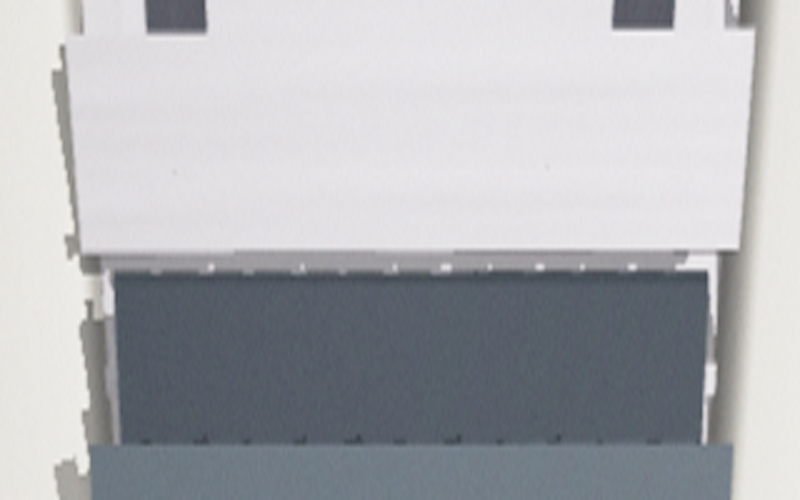

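View pics/s11.png

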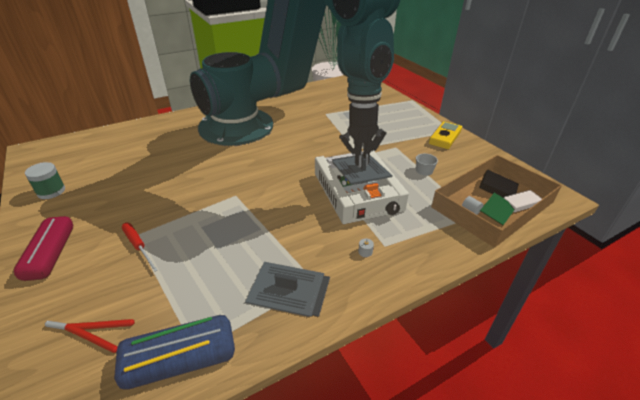

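Run:
```python
from h import *
c=load('w11');ex=np.array([.98,-.1994,0])
a=plane(c,314,49.8,.0715)
for z in(.077,.078,.079):
    b=plane(c,314,54.2,z);print(z,(b-a)@ex*1000)
P=cloud(c,c['d']);print('lip z',np.median(P[15:45,200:420,2]),'tongue z',[np.median(P[v,210:420,2]).round(4) for v in(58,64,70,76,82)])
```

```text
0.077 2.1750797347483584
0.078 2.223220631471927
0.079 2.2713615281955017
lip z 0.07247333988847332 tongue z [np.float64(0.0801), np.float64(0.0803), np.float64(0.0808), np.float64(0.0812), np.float64(0.0815)]
```

Call:
send_rows([
  {"travel": [1.5, -0.3, -3], "twist": 0, "hand": 0},
  {"travel": [0, 0, -4], "twist": 0, "hand": 0},
  {"travel": [0, 0, -3], "twist": 0, "hand": 0},
  {"travel": [0, 0, -1], "twist": 0, "hand": 0},
  {"travel": [0, 0, 0], "twist": 0, "hand": 0},
  {"travel": [0, 0, 0], "twist": 0, "hand": 0},
])

```text
clock: 27.7
ee_pos: [0.5745, 0.1699, 0.1164]
eef_rot: [-0.506, 0.588, 0.475, -0.416]
ft_force: [-2.2, -1.2, 5.9]
width: 0.011
```

Run:
```python
from h import *
o=st();tip(o)
```

```text
t 27.7 tcp [574.5 169.9 116.4] F [-2.2 -1.2  5.9] M [-0.17  0.   -0.03] yaw 168.38 app [ 0.137 -0.038 -0.99 ] w 11.0 q [ 0.18  0.39 -0.27  0.79 -0.06  0.38]
tip: ahead of lip 4.1 lateral 0.4 z 65.4 tilt(tool) 0.142
```

```bash
cat >> h.py <<'E'
def plate(name):
    from scipy.spatial.transform import Rotation as Q
    o=get_obs();p,d,c=snap('wrist',name);P=cloud(c,d)
    q=o['eef_rot'];M=Q.from_quat([q[1],q[2],q[3],q[0]]).as_matrix()
    T=(P-o['ee_pos'])@M*1000
    pl=np.concatenate([T[100:185,225:290].reshape(-1,3),T[100:185,345:405].reshape(-1,3)])
    ok=np.abs(pl[:,1]-31)<14;A=np.c_[pl[ok][:,[0,2]],np.ones(ok.sum())];s=np.linalg.lstsq(A,pl[ok][:,1],rcond=None)[0]
    for _ in range(2):
        ok=np.abs(np.c_[pl[:,[0,2]],np.ones(len(pl))]@s-pl[:,1])<5;A=np.c_[pl[ok][:,[0,2]],np.ones(ok.sum())];s=np.linalg.lstsq(A,pl[ok][:,1],rcond=None)[0]
    n=M@np.array([-s[0],1,-s[1]]);n/=np.linalg.norm(n)
    ex=np.array([.98,-.1994,0]);print('plate rel',s.round(4),'tilt along x',round(float(n@ex),3),'lateral',round(float(n@np.array([.1994,.98,0])),3))
    return p,d,c
E
python3 - <<'E'
from h import *
p,d,c=plate('w12')
a=cv2.resize(p[0:100,150:470,::-1],None,fx=2.5,fy=3)
s,_,_=snap('scene','s12');b=cv2.resize(s[140:230,300:420,::-1],None,fx=800/120,fy=300/90*1.0,interpolation=cv2.INTER_CUBIC)
cv2.imwrite('pics/z12.png',np.vstack([a,b]))
E
```

```text
plate rel [-2.60000e-03  1.90000e-02  3.11657e+01] tilt along x 0.16 lateral -0.007
```

View pics/z12.png

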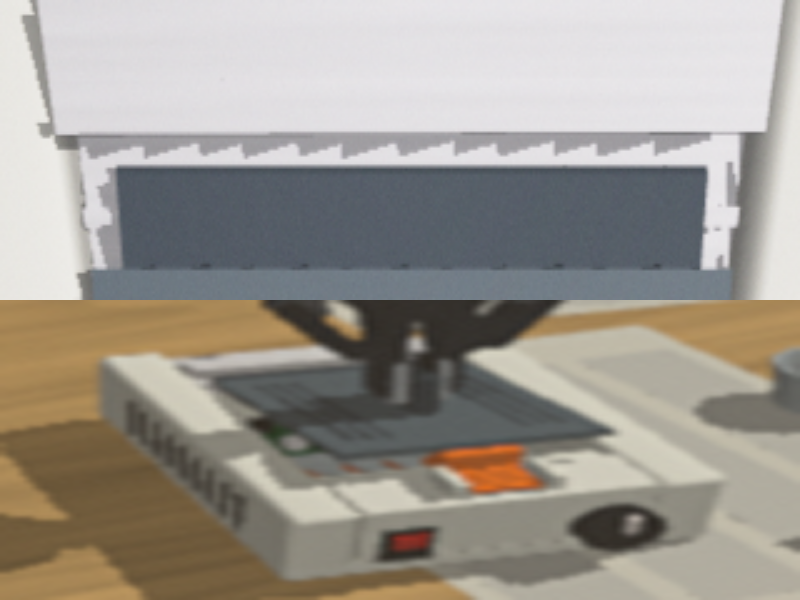

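Call:
send_rows([
  {"travel": [-1, 0.2, 0], "twist": 0, "hand": 0},
  {"travel": [-1, 0.2, 0], "twist": 0, "hand": 0},
  {"travel": [-1, 0.2, 0], "twist": 0, "hand": 0},
  {"travel": [0, 0, 0], "twist": 0, "hand": 0},
])

```text
clock: 28.2
ee_pos: [0.5712, 0.1707, 0.116]
eef_rot: [-0.506, 0.587, 0.474, -0.417]
ft_force: [1.0, -0.5, 2.9]
width: 0.0111
```

Run:
```python
from h import *
o=st();tip(o)
```

```text
t 28.2 tcp [571.2 170.7 116. ] F [ 1.  -0.5  2.9] M [ 0.01 -0.49 -0.01] yaw 168.38 app [ 0.136 -0.037 -0.99 ] w 11.1 q [ 0.18  0.39 -0.27  0.78 -0.06  0.38]
tip: ahead of lip 0.8 lateral 0.4 z 65.1 tilt(tool) 0.141
```

Call:
send_rows([
  {"travel": [-1, 0.2, 0], "twist": 0, "hand": 0},
  {"travel": [-1, 0.2, 0], "twist": 0, "hand": 0},
  {"travel": [-1, 0.2, 0], "twist": 0, "hand": 0},
  {"travel": [0, 0, 0], "twist": 0, "hand": 0},
])

```text
clock: 28.6
ee_pos: [0.5676, 0.1712, 0.1156]
eef_rot: [-0.506, 0.587, 0.474, -0.417]
ft_force: [-0.2, -0.4, -1.8]
width: 0.0111
```

Run:
```python
from h import *
o=st();tip(o)
p,d,c=plate('w13')
cv2.imwrite('pics/z13.png',cv2.resize(p[0:100,150:470,::-1],None,fx=2.5,fy=3))
```

```text
t 28.6 tcp [567.6 171.2 115.6] F [-0.2 -0.4 -1.8] M [ 0.06  0.1  -0.03] yaw 168.39 app [ 0.134 -0.038 -0.99 ] w 11.1 q [ 0.18  0.38 -0.28  0.78 -0.06  0.38]
tip: ahead of lip -2.9 lateral 0.2 z 64.7 tilt(tool) 0.14
plate rel [-1.50000e-03  1.36000e-02  3.11426e+01] tilt along x 0.153 lateral -0.009
```

View pics/z13.png

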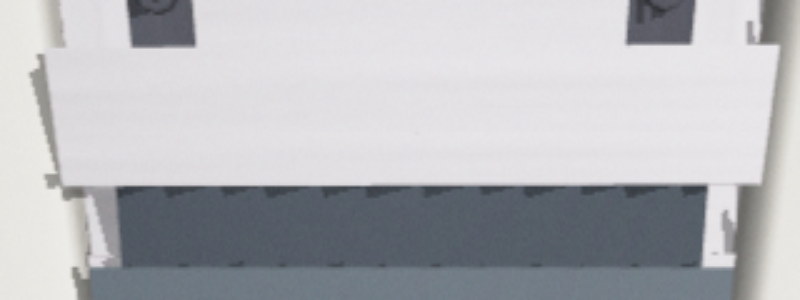

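Call:
send_rows([
  {"travel": [-1, 0.2, -0.2], "twist": 0, "hand": 0},
  {"travel": [-1, 0.2, -0.2], "twist": 0, "hand": 0},
  {"travel": [-0.5, 0.1, -0.1], "twist": 0, "hand": 0},
  {"travel": [0, 0, 0], "twist": 0, "hand": 0},
])

```text
clock: 29.05
ee_pos: [0.5655, 0.1717, 0.1154]
eef_rot: [-0.506, 0.587, 0.474, -0.417]
ft_force: [-0.1, -0.2, -2.6]
width: 0.0108
```

Run:
```python
from h import *
o=st();tip(o)
```

```text
t 29.05 tcp [565.5 171.7 115.4] F [-0.1 -0.2 -2.6] M [ 0.04  0.1  -0.01] yaw 168.38 app [ 0.135 -0.038 -0.99 ] w 10.8 q [ 0.18  0.38 -0.29  0.78 -0.06  0.38]
tip: ahead of lip -5.0 lateral 0.3 z 64.5 tilt(tool) 0.141
```

Call:
send_rows([
  {"travel": [-0.7, 0.1, -0.2], "twist": 0, "hand": 0},
  {"travel": [-0.7, 0.1, -0.2], "twist": 0, "hand": 0},
  {"travel": [-0.5, 0.1, -0.1], "twist": 0, "hand": 0},
  {"travel": [0, 0, 0], "twist": 0, "hand": 0},
])

```text
clock: 29.45
ee_pos: [0.5638, 0.172, 0.115]
eef_rot: [-0.506, 0.587, 0.474, -0.417]
ft_force: [0.2, -0.1, -1.6]
width: 0.011
```

Run:
```python
from h import *
o=st();tip(o)
```

```text
t 29.45 tcp [563.8 172.  115. ] F [ 0.2 -0.1 -1.6] M [ 0.06 -0.01  0.1 ] yaw 168.38 app [ 0.136 -0.038 -0.99 ] w 11.0 q [ 0.19  0.38 -0.29  0.78 -0.06  0.38]
tip: ahead of lip -6.8 lateral 0.3 z 64.0 tilt(tool) 0.141
```

Call:
send_rows([
  {"travel": [-0.5, 0.1, -0.2], "twist": 0, "hand": 0},
  {"travel": [-0.5, 0.1, -0.2], "twist": 0, "hand": 0},
  {"travel": [0, 0, 0], "twist": 0, "hand": 0},
])

```text
clock: 29.75
ee_pos: [0.5636, 0.1721, 0.115]
eef_rot: [-0.506, 0.588, 0.475, -0.416]
ft_force: [5.6, -0.8, 0.7]
width: 0.0107
```

Run:
```python
from h import *
o=st();tip(o)
```

```text
t 29.75 tcp [563.6 172.1 115. ] F [ 5.6 -0.8  0.7] M [-0.28 -0.8   0.11] yaw 168.37 app [ 0.137 -0.038 -0.99 ] w 10.7 q [ 0.19  0.38 -0.29  0.77 -0.06  0.39]
tip: ahead of lip -6.9 lateral 0.4 z 63.9 tilt(tool) 0.143
```

Call:
send_rows([
  {"travel": [-0.2, 0, -0.3], "twist": 0, "hand": 0},
  {"travel": [0, 0, 0], "twist": 0, "hand": 0},
])

```text
clock: 29.95
ee_pos: [0.5636, 0.1721, 0.1149]
eef_rot: [-0.506, 0.588, 0.475, -0.416]
ft_force: [5.7, -0.7, 1.3]
width: 0.0113
```

Run:
```python
from h import *
o=st();tip(o);p,d,c=plate('w14')
s,_,_=snap('scene','s14');b=cv2.resize(s[140:230,300:420,::-1],None,fx=800/120,fy=300/90*1.0,interpolation=cv2.INTER_CUBIC)
cv2.imwrite('pics/z14.png',np.vstack([cv2.resize(p[0:100,150:470,::-1],None,fx=2.5,fy=3),b]))
```

```text
t 29.95 tcp [563.6 172.1 114.9] F [ 5.7 -0.7  1.3] M [-0.27 -0.93  0.11] yaw 168.37 app [ 0.138 -0.038 -0.99 ] w 11.3 q [ 0.19  0.38 -0.29  0.77 -0.06  0.39]
tip: ahead of lip -6.8 lateral 0.4 z 63.7 tilt(tool) 0.143
plate rel [-1.30000e-03  1.42000e-02  3.10931e+01] tilt along x 0.157 lateral -0.008
```

View pics/z14.png

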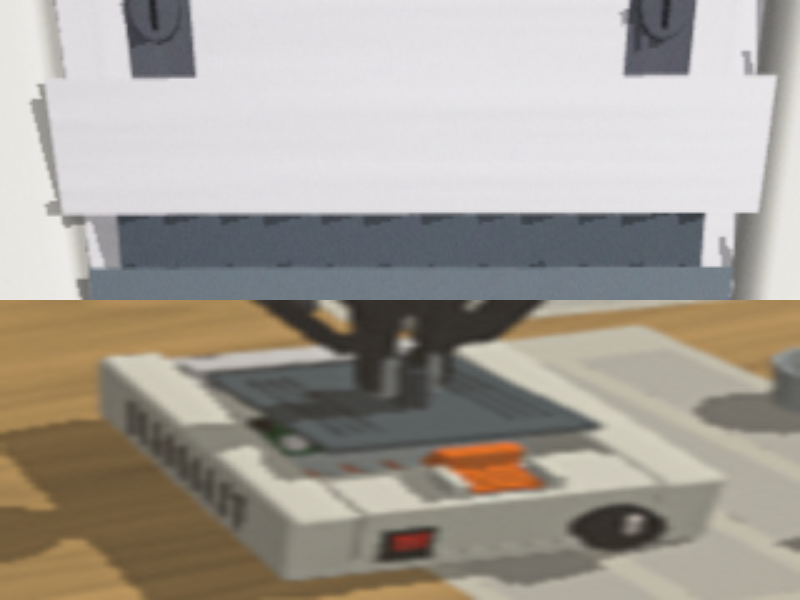

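Call:
send_rows([
  {"travel": [0.4, -0.1, -0.8], "twist": 0, "hand": 0},
  {"travel": [0.4, -0.1, -0.8], "twist": 0, "hand": 0},
  {"travel": [0, 0, 0], "twist": 0, "hand": 0},
])

```text
clock: 30.35
ee_pos: [0.5641, 0.172, 0.1132]
eef_rot: [-0.506, 0.588, 0.475, -0.416]
ft_force: [4.1, -2.0, 7.0]
width: 0.0111
```

Run:
```python
from h import *
o=st();p,d,c=plate('w15')
```

```text
t 30.35 tcp [564.1 172.  113.2] F [ 4.1 -2.   7. ] M [-0.06 -0.35  0.16] yaw 168.37 app [ 0.137 -0.037 -0.99 ] w 11.1 q [ 0.19  0.38 -0.3   0.77 -0.06  0.39]
plate rel [-4.70000e-03  3.10000e-03  3.10854e+01] tilt along x 0.145 lateral -0.005
```

Call:
send_rows([
  {"travel": [0.5, -0.1, -1], "twist": 0, "hand": 0},
  {"travel": [0.5, -0.1, -1], "twist": 0, "hand": 0},
  {"travel": [0.5, -0.1, -1], "twist": 0, "hand": 0},
  {"travel": [0, 0, 0], "twist": 0, "hand": 0},
])

```text
clock: 30.8
ee_pos: [0.5655, 0.1716, 0.1102]
eef_rot: [-0.506, 0.588, 0.475, -0.416]
ft_force: [3.9, -2.5, 7.3]
width: 0.0107
```

Run:
```python
from h import *
o=st();p,d,c=plate('w16')
```

```text
t 30.8 tcp [565.5 171.6 110.2] F [ 3.9 -2.5  7.3] M [-0.09 -0.15  0.09] yaw 168.36 app [ 0.137 -0.037 -0.99 ] w 10.7 q [ 0.18  0.38 -0.3   0.76 -0.06  0.38]
plate rel [-6.30000e-03 -2.98000e-02  3.10919e+01] tilt along x 0.112 lateral -0.003
```

Call:
send_rows([
  {"travel": [0.4, -0.1, -1], "twist": 0, "hand": 0},
  {"travel": [0.4, -0.1, -1], "twist": 0, "hand": 0},
  {"travel": [0.4, -0.1, -1], "twist": 0, "hand": 0},
  {"travel": [0, 0, 0], "twist": 0, "hand": 0},
])

```text
clock: 31.25
ee_pos: [0.5667, 0.1715, 0.1075]
eef_rot: [-0.506, 0.588, 0.475, -0.416]
ft_force: [1.8, -1.7, 10.2]
width: 0.0112
```

Run:
```python
from h import *
o=st();p,d,c=plate('w17')
```

```text
t 31.25 tcp [566.7 171.5 107.5] F [ 1.8 -1.7 10.2] M [-0.01 -0.03  0.03] yaw 168.37 app [ 0.137 -0.037 -0.99 ] w 11.2 q [ 0.18  0.39 -0.3   0.76 -0.06  0.38]
plate rel [-6.40000e-03 -6.05000e-02  3.11452e+01] tilt along x 0.082 lateral -0.003
```

Call:
send_rows([
  {"travel": [0.2, -0.05, -1], "twist": 0, "hand": 0},
  {"travel": [0.3, -0.05, -1], "twist": 0, "hand": 0},
  {"travel": [0.3, -0.05, -0.6], "twist": 0, "hand": 0},
  {"travel": [0, 0, 0], "twist": 0, "hand": 0},
])

```text
clock: 31.7
ee_pos: [0.5676, 0.1713, 0.1051]
eef_rot: [-0.506, 0.588, 0.475, -0.416]
ft_force: [1.4, -3.2, 13.4]
width: 0.0112
```

Run:
```python
from h import *
o=st();p,d,c=plate('w18')
s,_,_=snap('scene','s18');b=cv2.resize(s[140:230,300:420,::-1],None,fx=800/120,fy=300/90*1.0,interpolation=cv2.INTER_CUBIC)
cv2.imwrite('pics/z18.png',np.vstack([cv2.resize(p[0:100,150:470,::-1],None,fx=2.5,fy=3),b]))
```

```text
t 31.7 tcp [567.6 171.3 105.1] F [ 1.4 -3.2 13.4] M [-0.06  0.07  0.07] yaw 168.37 app [ 0.138 -0.037 -0.99 ] w 11.2 q [ 0.18  0.39 -0.3   0.75 -0.06  0.38]
plate rel [-6.30000e-03 -8.55000e-02  3.10757e+01] tilt along x 0.057 lateral -0.002
```

View pics/z18.png

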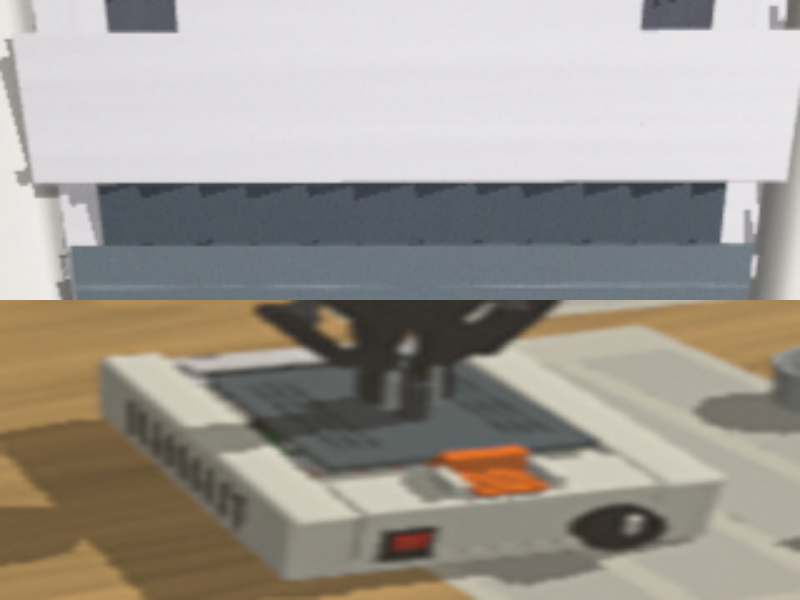

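Call:
send_rows([
  {"travel": [0, 0, 0], "twist": 0, "hand": 40},
  {"travel": [0, 0, 0], "twist": 0, "hand": 40},
  {"travel": [0, 0, 0], "twist": 0, "hand": 40},
  {"travel": [0, 0, 10], "twist": 0, "hand": 40},
  {"travel": [0, 0, 20], "twist": 0, "hand": 40},
  {"travel": [0, 0, 20], "twist": 0, "hand": 40},
  {"travel": [0, 0, 0], "twist": 0, "hand": 0},
  {"travel": [12.4, -2.5, 0], "twist": 0, "hand": 0},
  {"travel": [12.4, -2.5, 0], "twist": 0, "hand": 0},
  {"travel": [12.4, -2.6, 0], "twist": 0, "hand": 0},
  {"travel": [0, 0, -10], "twist": 0, "hand": 0},
  {"travel": [0, 0, 0], "twist": 0, "hand": 0},
  {"travel": [0, 0, 0], "twist": 0, "hand": 0},
])

```text
clock: 33.1
ee_pos: [0.6033, 0.1636, 0.1431]
eef_rot: [-0.507, 0.587, 0.474, -0.417]
ft_force: [1.3, 0.4, 0.6]
width: -0.0001
```

Run:
```python
from h import *
o=st();p,d,c=snap('wrist','w19')
s,_,_=snap('scene','s19');b=cv2.resize(s[130:230,290:420,::-1],None,fx=800/130,fy=3,interpolation=cv2.INTER_CUBIC)
cv2.imwrite('pics/z19.png',np.vstack([cv2.resize(p[:,:,::-1],(480,300)),]) )
cv2.imwrite('pics/z19.png',np.vstack([np.pad(cv2.resize(p[:,:,::-1],(480,300)),((0,0),(0,320),(0,0))),b]))
```

```text
t 33.1 tcp [603.3 163.6 143.1] F [1.3 0.4 0.6] M [ 0.05  0.15 -0.01] yaw 168.39 app [ 0.134 -0.038 -0.99 ] w -0.1 q [ 0.16  0.41 -0.15  0.88 -0.06  0.36]
```

View pics/z19.png

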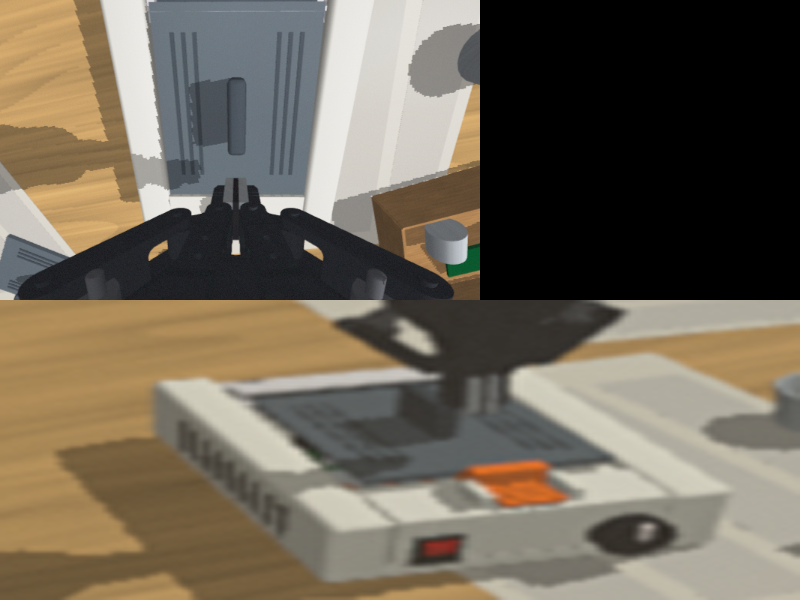

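Call:
send_rows([
  {"travel": [0, 0, -15], "twist": 0, "hand": 0},
  {"travel": [0, 0, -12], "twist": 0, "hand": 0},
  {"travel": [0, 0, -8], "twist": 0, "hand": 0},
  {"travel": [0, 0, -3], "twist": 0, "hand": 0},
  {"travel": [0, 0, -1], "twist": 0, "hand": 0},
  {"travel": [0, 0, -1], "twist": 0, "hand": 0},
  {"travel": [0, 0, 0], "twist": 0, "hand": 0},
])

```text
clock: 33.9
ee_pos: [0.6042, 0.1637, 0.1043]
eef_rot: [-0.506, 0.588, 0.474, -0.417]
ft_force: [0.0, 0.2, -0.1]
width: -0.0001
```

Run:
```python
from h import *
o=st()
```

```text
t 33.9 tcp [604.2 163.7 104.3] F [ 0.   0.2 -0.1] M [0.05 0.1  0.03] yaw 168.38 app [ 0.136 -0.037 -0.99 ] w -0.1 q [ 0.16  0.44 -0.22  0.79 -0.06  0.36]
```

Call:
send_rows([
  {"travel": [0, 0, -1], "twist": 0, "hand": 0},
  {"travel": [0, 0, -1], "twist": 0, "hand": 0},
  {"travel": [0, 0, -1], "twist": 0, "hand": 0},
  {"travel": [0, 0, -1], "twist": 0, "hand": 0},
  {"travel": [0, 0, 0], "twist": 0, "hand": 0},
])

```text
clock: 34.4
ee_pos: [0.604, 0.1637, 0.1]
eef_rot: [-0.506, 0.587, 0.474, -0.417]
ft_force: [0.2, 0.4, -0.1]
width: 0.0002
```

Run:
```python
from h import *
o=st()
```

```text
t 34.4 tcp [604.  163.7 100. ] F [ 0.2  0.4 -0.1] M [-0.02  0.12  0.01] yaw 168.38 app [ 0.135 -0.037 -0.99 ] w 0.2 q [ 0.16  0.44 -0.22  0.78 -0.06  0.36]
```

Call:
send_rows([
  {"travel": [0, 0, -1], "twist": 0, "hand": 0},
  {"travel": [0, 0, -1], "twist": 0, "hand": 0},
  {"travel": [0, 0, -0.5], "twist": 0, "hand": 0},
  {"travel": [0, 0, 0], "twist": 0, "hand": 0},
])

```text
clock: 34.8
ee_pos: [0.6041, 0.1636, 0.0975]
eef_rot: [-0.506, 0.587, 0.474, -0.417]
ft_force: [-0.2, -0.2, 0.4]
width: -0.0001
```

Run:
```python
from h import *
o=st()
```

```text
t 34.8 tcp [604.1 163.6  97.5] F [-0.2 -0.2  0.4] M [0.01 0.07 0.01] yaw 168.38 app [ 0.135 -0.038 -0.99 ] w -0.1 q [ 0.16  0.45 -0.23  0.77 -0.06  0.36]
```

Call:
send_rows([
  {"travel": [0, 0, -0.7], "twist": 0, "hand": 0},
  {"travel": [0, 0, -0.7], "twist": 0, "hand": 0},
  {"travel": [0, 0, -0.6], "twist": 0, "hand": 0},
  {"travel": [0, 0, 0], "twist": 0, "hand": 0},
])

```text
clock: 35.2
ee_pos: [0.604, 0.1636, 0.0955]
eef_rot: [-0.506, 0.587, 0.474, -0.417]
ft_force: [1.0, -0.4, 1.2]
width: -0.0001
```

Run:
```python
from h import *
o=st()
```

```text
t 35.2 tcp [604.  163.6  95.5] F [ 1.  -0.4  1.2] M [-0.   -0.08 -0.05] yaw 168.38 app [ 0.135 -0.037 -0.99 ] w -0.1 q [ 0.16  0.45 -0.23  0.76 -0.06  0.36]
```

Call:
send_rows([
  {"travel": [0, 0, -0.5], "twist": 0, "hand": 0},
  {"travel": [0, 0, -0.5], "twist": 0, "hand": 0},
  {"travel": [0, 0, -0.3], "twist": 0, "hand": 0},
  {"travel": [0, 0, 0], "twist": 0, "hand": 0},
])

```text
clock: 35.6
ee_pos: [0.6038, 0.1637, 0.094]
eef_rot: [-0.506, 0.587, 0.474, -0.417]
ft_force: [0.3, -0.5, -0.5]
width: -0.0001
```

Run:
```python
from h import *
o=st();p,d,c=snap('wrist','w20')
s,_,_=snap('scene','s20');b=cv2.resize(s[130:230,290:420,::-1],None,fx=800/130,fy=3,interpolation=cv2.INTER_CUBIC)
cv2.imwrite('pics/z20.png',np.vstack([np.pad(cv2.resize(p[:,:,::-1],(480,300)),((0,0),(0,320),(0,0))),b]))
```

```text
t 35.6 tcp [603.8 163.7  94. ] F [ 0.3 -0.5 -0.5] M [ 0.05  0.11 -0.01] yaw 168.39 app [ 0.135 -0.037 -0.99 ] w -0.1 q [ 0.16  0.45 -0.23  0.76 -0.06  0.36]
```

View pics/z20.png

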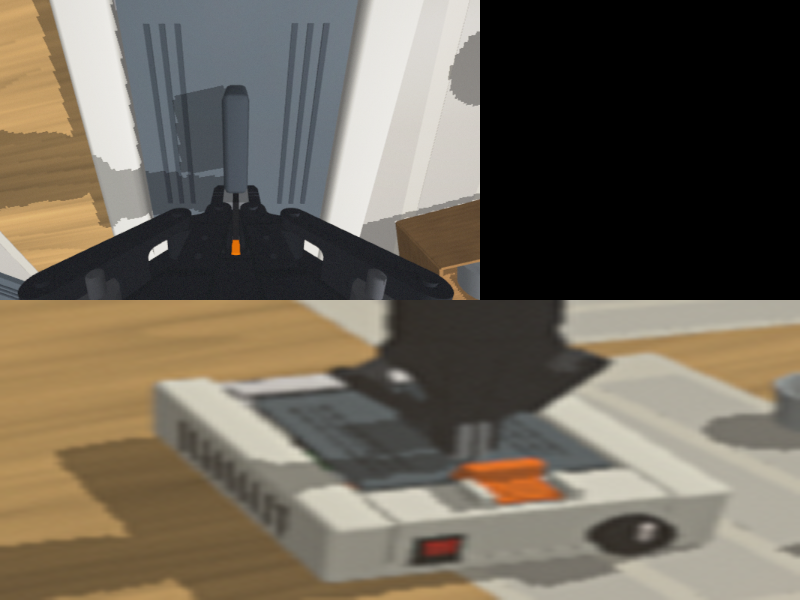

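```bash
cat >> h.py <<'E'
def pfit(f,boxes):
    c=load(f);P=cloud(c,c['d'])*1000
    A=np.concatenate([P[a:b,u:v].reshape(-1,3) for a,b,u,v in boxes]);A=A[(A[:,2]>55)&(A[:,2]<95)]
    ex=np.array([.98,-.1994]);ey=np.array([.1994,.98]);D=A[:,:2]-np.array([476.1,189.4])
    X=np.c_[D@ex,D@ey,np.ones(len(A))];s=np.linalg.lstsq(X,A[:,2],rcond=None)[0]
    ok=np.abs(X@s-A[:,2])<4;s=np.linalg.lstsq(X[ok],A[ok][:,2],rcond=None)[0]
    print(f,'slope x,y',s[:2].round(4),'z at tip',s[2].round(1),'z at free edge',(s[2]+164*s[0]).round(1),'xrange',X[:,0].min().round(),X[:,0].max().round(),len(A))
E
python3 - <<'E'
from h import *
pfit('w19',[(30,230,215,295),(30,230,335,405)])
pfit('w20',[(30,260,215,290),(30,260,340,420)])
o=st()
E
```

```text
w19 slope x,y [ 0.0537 -0.0011] z at tip 69.1 z at free edge 77.9 xrange 27.0 147.0 29858
w20 slope x,y [0.001  0.0001] z at tip 69.1 z at free edge 69.3 xrange 33.0 138.0 35512
t 35.7 tcp [603.9 163.6  94.1] F [-0.2 -0.   0.6] M [-0.01  0.12  0.01] yaw 168.38 app [ 0.135 -0.037 -0.99 ] w -0.0 q [ 0.16  0.45 -0.23  0.76 -0.06  0.36]
```

Call:
send_rows([
  {"travel": [0, 0, 10], "twist": 0, "hand": 0},
  {"travel": [0, 0, 20], "twist": 0, "hand": 0},
  {"travel": [0, 0, 25], "twist": 0, "hand": 0},
  {"travel": [10, -2, 25], "twist": 0, "hand": 0},
  {"travel": [20, -4, 10], "twist": 0, "hand": 0},
  {"travel": [20, -4, 0], "twist": 0, "hand": 0},
  {"travel": [20, -4, 0], "twist": 0, "hand": 0},
  {"travel": [20, -4, 0], "twist": 0, "hand": 0},
  {"travel": [20, -4, 0], "twist": 0, "hand": 0},
  {"travel": [0, 0, 0], "twist": 0, "hand": 0},
])

```text
clock: 36.7
ee_pos: [0.7157, 0.141, 0.1843]
eef_rot: [-0.506, 0.588, 0.474, -0.416]
ft_force: [-0.8, 0.2, -1.7]
width: -0.0002
```

Run:
```python
from h import *
o=st();p,d,c=snap('wrist','w21');s,_,_=snap('scene','s21');t,_,_=snap('top','t21')
b=cv2.resize(s[130:230,290:420,::-1],None,fx=800/130,fy=3,interpolation=cv2.INTER_CUBIC)
cv2.imwrite('pics/z21.png',np.vstack([np.pad(cv2.resize(p[:,:,::-1],(480,300)),((0,0),(0,320),(0,0))),b]))
P=cloud(c,d)
h=cv2.cvtColor(p,cv2.COLOR_RGB2HSV);m=(h[...,0]>6)&(h[...,0]<18)&(h[...,1]>200)&(h[...,2]>150)&(P[...,2]>.06);A=P[m]*1000
ex=np.array([.98,-.1994]);x=(A[:,:2]-np.array([476.1,189.4]))@ex
print('orange n',m.sum(),'x from tip',np.percentile(x,[2,10,50,90,98]).round(1),'z',np.percentile(A[:,2],[2,50,98]).round(1))
k=A[:,2]>84;print('top part x',np.percentile(x[k],[5,50,95]).round(1))
```

```text
t 36.7 tcp [715.7 141.  184.3] F [-0.8  0.2 -1.7] M [0.05 0.13 0.02] yaw 168.33 app [ 0.136 -0.038 -0.99 ] w -0.2 q [ 0.1   0.56  0.23  1.11 -0.05  0.3 ]
orange n 3387 x from tip [159.7 162.7 177.8 200.  204.3] z [73.2 78.  90.5]
top part x [166.2 172.4 178.4]
```

View pics/z21.png

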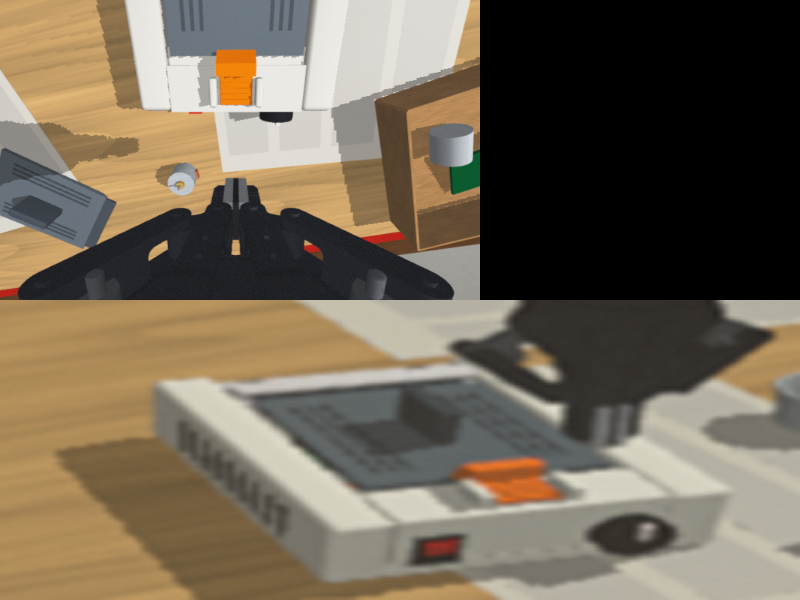

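Run:
```python
from h import *
pfit('w21',[(5,60,240,280),(5,60,340,390)])
for f in('scene0','s19','s21'):
    p=load(f)['p'];h=cv2.cvtColor(p,cv2.COLOR_RGB2HSV);m=(h[...,0]>5)&(h[...,0]<18)&(h[...,1]>190)&(h[...,2]>140);m[:170]=0;m[215:]=0;m[:,:350]=0;m[:,400:]=0
    v,u=np.where(m);print(f,m.sum(),u.mean().round(2),v.mean().round(2),u.min(),u.max(),v.min(),v.max())
    i=p[150:215,340:410,::-1];cv2.imwrite(f'pics/c_{f}.png',cv2.resize(i,None,fx=5,fy=5,interpolation=cv2.INTER_CUBIC))
a=[cv2.imread(f'pics/c_{f}.png') for f in('scene0','s21')];cv2.imwrite('pics/z22.png',np.hstack(a))
```

```text
w21 slope x,y [-0.0123 -0.0007] z at tip 70.9 z at free edge 68.9 xrange 123.0 154.0 4926
scene0 81 373.32 190.3 366 379 184 196
s19 104 373.73 190.66 366 380 184 197
s21 105 372.86 189.62 366 379 183 196
```

View pics/z22.png

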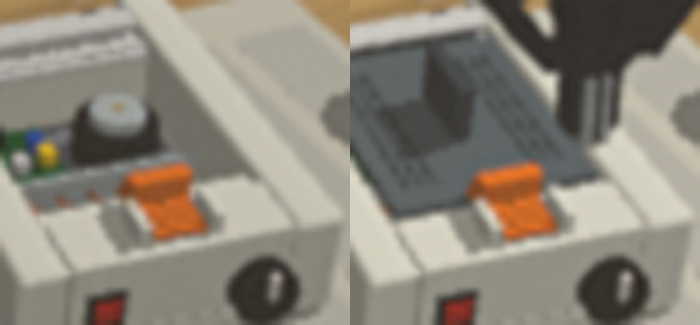

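Run:
```python
from h import *
st();print(job.finish_job())
```

```text
t 36.85 tcp [713.5 141.8 184.5] F [-0.2  0.2  0.8] M [ 0.    0.14 -0.01] yaw 168.39 app [ 0.135 -0.037 -0.99 ] w -0.1 q [ 0.1   0.55  0.22  1.11 -0.05  0.3 ]
the job is handed in; nothing more can be done
None
```

The grey cover is closed on the heater and the job is handed in at about 37 s; no verdict was reported.

**What I did**
- I set the cover down once and regrasped it with the tool half-turned. In the first grasp the last joint ran into its limit and tilted the tool, and I straightened the tool by pushing against the arm's reach limit.
- I used the same reach limit to raise the free edge by about 0.15 rad. I then fed the tongue under the lip until it met the groove bottom, about 6.9 mm behind the lip's front edge, with roughly 6 N of sideways force.
- I lowered the cover until it was tilted about 0.055 rad, let go, and pressed it flat with the closed fingertips.

**Last checks**
- **Flatness:** while the closed fingertips were still down near the plate, it measured level to 0.001 rad. The camera put its top at about 68 mm after taking off its bias of about 1 mm. After I moved away, a fit over only a 30 mm patch gave a slope of -0.012 rad. That patch is too short to trust as much, and it is still within the 0.018 rad limit.
- **Catch:** it sits where it did at the start, about 4 mm over the free edge. I felt no clear click in the force reading, so this rests on the pictures.
- **Forces:** the highest wrist force I saw while the cover touched the heater was about 13 N upward. I only read it between moves. While I lowered the cover, the free edge briefly rested on top of the catch at about 8 N.
- **Bystanders:** I made no contact with the screwdriver, motor or tin and saw no movement, but I did not measure their final positions. The arm is clear of everything.

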